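# Clear the modelling table: scrapers into the slotted block, stamps into the tilt-out bin

## Robot

A 6-joint arm with a two-finger parallel gripper is mounted at the origin on the work surface. World frame = base frame: x ahead of the robot, y to its left, z up, the work surface at z = 0. Lengths are in mm, angles in rad, forces in N, time in s.
With the tool pointing down it reaches from about 400 to 925 mm from the base axis. Payload 12.5 kg.
Tool frame: the origin (TCP) lies at the very end of the fingers, on their centre line; the grasp point (between the pads) lies 19 mm behind it (env.grip_point_offset is the distance from the TCP to the grasp point, in mm); z points along the fingers, y is the direction in which the jaws open and shut (so a half turn about z gives the same grasp; the last joint's range is limited). The gripper opens to 95 mm and grips with 3 to 60 N. Pads are 20 mm wide; open, the fingers measure 119 mm over their backs; the gripper's body (75 mm by 180 mm) begins 59 mm behind the grasp point.
Start: joints at [1.238, 0.491, 1.559, -0, 1.092, -0.106], TCP at [140.519, 609.017, 214.661] pointing down, gripper open.
Joint ranges: [-3.1, 3.1], [-0.84, 2.19], [0.05, 2.79], [-1.13, 4.28], [0.06, 2.93], [-2.69, 2.69]. Speed limits (rad/s): [2.22, 2.22, 2.79, 3.14, 3.14, 3.14].

## Interface

Orientations are given as [roll, pitch, yaw] about the fixed x, y, z axes, in that order (R = Rz(yaw) Ry(pitch) Rx(roll)).
In Python, from cell import env gives the robot as it stands.
- The arm moves only by the tool drive_tool, never from a script. Its argument "commands" is a list of rows, each an object of numbers: "dx", "dy", "dz": the shift along the world's x, y, z in mm; "yaw": the turn about the world's z in degrees. In form: [{"dx": .., "dy": .., "dz": .., "yaw": ..}, ...]. A call has 1 to 5 rows; each row shifts and turns the commanded pose from where the row before left it; what a row does not reach is not made up. A row lasts 1/12 s, in which the tool goes at most 41.7 mm and 7.16 degrees, less where a joint would pass 70% of its speed; a pose out of reach is approached as far as the arm can. A call with a gripper value outside its range is refused whole. "grip" is the opening, from 0 (shut) to 1 (fully open), set as the call begins (left out, the last holds). The fingers move at their own pace and stop on an object; the grip force is fixed at half the most. Time passes only in rows, so rows that do not move let the fingers close. It gives the time, the measured TCP pose, the force and the opening at its end, in the units of the state.
- env.state(): the state, without advancing time (a new reading comes with each control period).
- env.read_camera(name): name is "side" or "top"; returns the picture (384x512x3 uint8, red, green, blue); there is no depth.
- env.calibration(name): a dict with "intrinsics" (3x3 intrinsics, pixels), "dist_coeffs" ([k1, k2, p1, p2, k3] as OpenCV has them; the pictures are not rectified), "rvec" (rotation vector, rad) and "tvec" (3), from world to camera coordinates, as OpenCV has them. Camera axes: x right, y down, z forward; pixel columns grow to the right and rows downward; lengths in mm; the calibration is good to about 2 mm. A picture is of the moment at which its call begins. calibration takes no time and is no camera call.
- env.job_done(): hands the job in, once; it reports no verdict.
Trained networks look in the newest picture that a camera, given by its name, has taken for a name from the list of things; names that differ only in an ending like _2 or _b are one class to them, and where a whole thing is asked for, a point or a joint stands for the part that bears it (a point fixed in the world has none). Each returns a list of dicts, best first, with "conf" (0 to 1); they miss things now and then, are a little off and sometimes report something else, mostly with a low value. They report only what shows in the picture. A call takes as long as a camera call. They do not tell look-alikes from the thing itself.
- env.trace(query, camera): "pixels" (384x512 bool, what is visible of it) and "pixel" ([column, row] in pixels, amid what is visible of it).
- env.place_of(query, camera): "pixel" ([column, row] in pixels: a listed point, or the origin of a listed thing).
The state is a dict: "t": time; "joints": joint angles; "qvel": joint speeds; "tau": joint torques, N m; "eef_pos": TCP position; "tcp_rot": TCP orientation; "ft_force": force on the tool from outside, world axes, zero at the start; "moment": the same for the moment, N m; "opening": opening from 0.0 (shut) to 1.0 (fully open).
Only numpy, scipy, OpenCV 4.12 (cv2) and the standard library are available. Lean on these libraries where they do the work, as an engineer would, in place of code of your own. Each camera call takes 0.05 s, during which the arm holds its last target.

## Task

Tidy up the modelling table: tip the small tilt-out bin forward, put every clay stamp that is lying about into it, then push the bin back until it clicks shut. Also slide every scraper blade-first into a slot of the wooden block, one to a slot, fully home so that the handle's front meets the block. Leave the tub, the little pot and the glass jar where they are.

Things in the scene. Friction and masses are not known exactly. Their poses are not given: they have to be found in the camera images.
- scraper0_grip (a point): Scraper (2 or 3 are present, all alike; None if absent), lying underside down: wooden handle 90 long x 20 x 20, then steel blade 80 long x 42 wide x 3, undersides flush; about 90 g, balanced near the handle's front face. The point: mid-handle, 25 behind the handle's front face, 105 behind the blade's tip, 10 above the underside. x runs to the blade's tip, z out of the upper side.
- scraper1_grip (a point): Scraper (2 or 3 are present, all alike; None if absent), lying underside down: wooden handle 90 long x 20 x 20, then steel blade 80 long x 42 wide x 3, undersides flush; about 90 g, balanced near the handle's front face. The point: mid-handle, 25 behind the handle's front face, 105 behind the blade's tip, 10 above the underside. x runs to the blade's tip, z out of the upper side.
- scraper2_grip (a point): Scraper (2 or 3 are present, all alike; None if absent), lying underside down: wooden handle 90 long x 20 x 20, then steel blade 80 long x 42 wide x 3, undersides flush; about 90 g, balanced near the handle's front face. The point: mid-handle, 25 behind the handle's front face, 105 behind the blade's tip, 10 above the underside. x runs to the blade's tip, z out of the upper side.
- stamp0_mid (a point): Clay stamp (3 or 4 are present, all alike; None if absent): dark wooden foot 36 (x) x 30 (y) x 14 high with a round knob 18 across on its centre, 44 tall in all, about 40 g, standing on its foot at the start. The point lies on its axis half-way up (22 high); z runs from foot to knob.
- stamp1_mid (a point): Clay stamp (3 or 4 are present, all alike; None if absent): dark wooden foot 36 (x) x 30 (y) x 14 high with a round knob 18 across on its centre, 44 tall in all, about 40 g, standing on its foot at the start. The point lies on its axis half-way up (22 high); z runs from foot to knob.
- stamp2_mid (a point): Clay stamp (3 or 4 are present, all alike; None if absent): dark wooden foot 36 (x) x 30 (y) x 14 high with a round knob 18 across on its centre, 44 tall in all, about 40 g, standing on its foot at the start. The point lies on its axis half-way up (22 high); z runs from foot to knob.
- stamp3_mid (a point): Clay stamp (3 or 4 are present, all alike; None if absent): dark wooden foot 36 (x) x 30 (y) x 14 high with a round knob 18 across on its centre, 44 tall in all, about 40 g, standing on its foot at the start. The point lies on its axis half-way up (22 high); z runs from foot to knob.
- slot0 (a point): Mouth of the slot farthest to the left (+y) in the fixed wooden block (92 deep x 206 wide x 62 high, no ledge in front). The point: middle of the mouth's lower edge, in the block's front face, on the slot's floor, 40 above the table. x points straight into the slot, y left, z up. A flat opening 50 wide (y), 10 high (z), 82 deep (x); its roof has a 24 wide slit along the middle.
- slot1 (a point): Mouth of the middle slot, as slot0 and 64 to its right. Any scraper may go in any slot. A scraper that is home has its blade flat on the slot's floor and its whole handle outside, front face against the block; it stays there when let go.
- slot2 (a point): Mouth of the slot farthest to the right, as slot0 and 128 to its right.
- bin (a joint): Tilt (rad) of the bin about its bottom hinge: 0 shut in its housing, 0.65 tipped fully forward (end stop). It balances at about 0.35: beyond 0.55 it falls to the open stop and stays; within about 0.15 of shut it drops home by itself with a click. A force of 1 to 2 N at the tab moves it.
- bin_hinge (a point): Middle of the bin's hinge line, 20 above the table, in the plane of the housing's front; it does not move with the bin. x points into the housing, y left along the hinge, z up. The fixed grey housing is 120 deep x 190 wide x 155 high with a roof, so the bin can be filled only when tipped forward.
- bin_tab (a point): Grip point on the bin's pull tab, an aluminium fin at the top of the bin's front, 12 wide (y), 36 high, standing 56 out. The point is 17 inside its outer end, 16 below its top; with the bin shut 45 in front of and 108 above the hinge line. It swings forward and down with the bin; pinched across y from above it turns between the fingers; to shut, swing it back so, or push on the top of the bin's front.
- bin_in (a point): Middle of the bin's inner floor, moving with the bin (x to its back, y left, z up its front); 40 behind and 5 above the hinge line. White plastic, open-topped, inside 80 (x) x 154 (y), front 119 high, back and sides 70. Tipped fully forward, the mouth gapes from the housing's front to 75 in front of it, and the top edge of the bin's front is 115 above the table.
- tub: clear plastic tub, 100 across, 115 high, beyond the work; to be left alone. Origin under its middle.
- pot: small fired clay pot, 84 across, 90 high; to be left alone. Origin under its middle.
- jar: closed glass jar, 60 across, 80 high, beyond the work; to be left alone. Origin under its middle.
There are look-alikes about, which are no part of the job. Leave any orange look-alike of the part that bears stamp3_mid alone.

How it is judged (in metres and radians):
On the way, in this order (a step that is already met when the one before it is completed fails the run):
1. the bin is tipped forward, beyond 0.5 rad (value of joint bin above 0.5 rad), for 0.2 s.
2. every stamp that is present is inside the bin, with the bin still tipped forward (x of stamp0_mid in the frame of bin_in between -0.04 and 0.042 m and y of stamp0_mid in the frame of bin_in between -0.077 and 0.077 m and z of stamp0_mid in the frame of bin_in between -0.001 and 0.095 m and x of stamp1_mid in the frame of bin_in between -0.04 and 0.042 m and y of stamp1_mid in the frame of bin_in between -0.077 and 0.077 m and z of stamp1_mid in the frame of bin_in between -0.001 and 0.095 m and x of stamp2_mid in the frame of bin_in between -0.04 and 0.042 m and y of stamp2_mid in the frame of bin_in between -0.077 and 0.077 m and z of stamp2_mid in the frame of bin_in between -0.001 and 0.095 m and x of stamp3_mid in the frame of bin_in between -0.04 and 0.042 m and y of stamp3_mid in the frame of bin_in between -0.077 and 0.077 m and z of stamp3_mid in the frame of bin_in between -0.001 and 0.095 m and value of joint bin above 0.4 rad), for 0.2 s.
3. the bin is shut again with the stamps in it (x of stamp0_mid in the frame of bin_in between -0.04 and 0.042 m and y of stamp0_mid in the frame of bin_in between -0.077 and 0.077 m and z of stamp0_mid in the frame of bin_in between -0.001 and 0.095 m and x of stamp1_mid in the frame of bin_in between -0.04 and 0.042 m and y of stamp1_mid in the frame of bin_in between -0.077 and 0.077 m and z of stamp1_mid in the frame of bin_in between -0.001 and 0.095 m and x of stamp2_mid in the frame of bin_in between -0.04 and 0.042 m and y of stamp2_mid in the frame of bin_in between -0.077 and 0.077 m and z of stamp2_mid in the frame of bin_in between -0.001 and 0.095 m and x of stamp3_mid in the frame of bin_in between -0.04 and 0.042 m and y of stamp3_mid in the frame of bin_in between -0.077 and 0.077 m and z of stamp3_mid in the frame of bin_in between -0.001 and 0.095 m and value of joint bin below 0.04 rad), for 0.3 s.
At the end, for the whole second after the job is handed in: Every scraper present is in a slot of the block: along the slot within 9 mm of home, within 12 mm of the slot's middle line, blade in line with the slot (0.17 rad); every stamp present is inside the bin, and the bin is shut (under 0.04 rad) (all of step 3 and ((x of scraper0_grip in the frame of slot0 above -0.034 m and y of scraper0_grip in the frame of slot0 between -0.012 and 0.012 m and z of scraper0_grip in the frame of slot0 between -0.004 and 0.024 m) or (x of scraper0_grip in the frame of slot1 above -0.034 m and y of scraper0_grip in the frame of slot1 between -0.012 and 0.012 m and z of scraper0_grip in the frame of slot1 between -0.004 and 0.024 m) or (x of scraper0_grip in the frame of slot2 above -0.034 m and y of scraper0_grip in the frame of slot2 between -0.012 and 0.012 m and z of scraper0_grip in the frame of slot2 between -0.004 and 0.024 m)) and angle between the x axis of each of scraper0_grip, scraper1_grip, scraper2_grip and the x axis of slot0, either way round below 0.17 rad and ((x of scraper1_grip in the frame of slot0 above -0.034 m and y of scraper1_grip in the frame of slot0 between -0.012 and 0.012 m and z of scraper1_grip in the frame of slot0 between -0.004 and 0.024 m) or (x of scraper1_grip in the frame of slot1 above -0.034 m and y of scraper1_grip in the frame of slot1 between -0.012 and 0.012 m and z of scraper1_grip in the frame of slot1 between -0.004 and 0.024 m) or (x of scraper1_grip in the frame of slot2 above -0.034 m and y of scraper1_grip in the frame of slot2 between -0.012 and 0.012 m and z of scraper1_grip in the frame of slot2 between -0.004 and 0.024 m)) and ((x of scraper2_grip in the frame of slot0 above -0.034 m and y of scraper2_grip in the frame of slot0 between -0.012 and 0.012 m and z of scraper2_grip in the frame of slot0 between -0.004 and 0.024 m) or (x of scraper2_grip in the frame of slot1 above -0.034 m and y of scraper2_grip in the frame of slot1 between -0.012 and 0.012 m and z of scraper2_grip in the frame of slot1 between -0.004 and 0.024 m) or (x of scraper2_grip in the frame of slot2 above -0.034 m and y of scraper2_grip in the frame of slot2 between -0.012 and 0.012 m and z of scraper2_grip in the frame of slot2 between -0.004 and 0.024 m))); the robot touches nothing.
It fails at once if the tub is shoved more than 4 cm or tipped over (distance of tub from where it was at the start of the episode above 0.04 m or angle between tub's own z axis and vertical above 0.6 rad).
It fails at once if the pot is shoved more than 4 cm or tipped over (distance of pot from where it was at the start of the episode above 0.04 m or angle between pot's own z axis and vertical above 0.6 rad).
It fails at once if the jar is shoved more than 4 cm or tipped over (distance of jar from where it was at the start of the episode above 0.04 m or angle between jar's own z axis and vertical above 0.6 rad).
Of scraper0, scraper1, scraper2 only 2 to 3 are there at a start; the rules pass over those that are not, and their reading is None.
Of stamp0, stamp1, stamp2, stamp3 only 3 to 4 are there at a start; the rules pass over those that are not, and their reading is None.
At some moment in a run one of scraper0, scraper1, scraper2, stamp0, stamp1, stamp2, stamp3 may be knocked a few centimetres aside while the robot is not near it.
Once in a run the grip may slacken for a moment while it holds something.
It also fails if it takes over 210 s, if anything falls off the work surface, if the arm or the gripper's body presses on something with over 40 N, if the wrist force passes 120 N, or if a joint passes its speed limit or range.

## Working session

There is one attempt and no reset: what is moved stays moved. The work goes in short steps, Python scripts to look and compute and a tool call to move; the robot and the scene stay as the last step left them, time stands still between calls to the robot, and variables do not carry over. Pictures are saved under pics/ and viewed, and the job is handed in when it is done.

Besides the shell and the picture viewer there is one more tool, called after ">>>" as name([rows], argument=value, ...), one row to a line, values as JSON. drive_tool: Moves the arm, as the interface text tells. Its arguments: {"type":"object","properties":{"commands":{"type":"array"},"grip":{"type":"number"}},"required":["commands"]}

```bash
ls; mkdir -p pics; cat > h.py <<'E'
from cell import env
import numpy as np, cv2
def cal(n):
    c=env.calibration(n); return [np.array(c[k],float) for k in("intrinsics","dist_coeffs","rvec","tvec")]
def p2w(n,px,z):
    K,d,r,t=cal(n); R=cv2.Rodrigues(r)[0]; t=t.reshape(3)
    u=cv2.undistortPoints(np.array(px,float).reshape(-1,1,2),K,d).reshape(-1,2)
    ray=np.c_[u,np.ones(len(u))]@R; C=-R.T@t
    s=(z-C[2])/ray[:,2]; return C+ray*s[:,None]
def w2p(n,P):
    K,d,r,t=cal(n); return cv2.projectPoints(np.array(P,float).reshape(-1,1,3),r,t,K,d)[0].reshape(-1,2)
def snap(n,name,scale=1,box=None):
    im=env.read_camera(n); a=im
    if box: a=a[box[1]:box[3],box[0]:box[2]]
    cv2.imwrite(f"pics/{name}.png",cv2.resize(a,None,fx=scale,fy=scale,interpolation=cv2.INTER_CUBIC)[:,:,::-1]); return im
E
python3 - <<'E'
from h import *
for n in("top","side"):
    snap(n,n+"0",1.5)
    K,d,r,t=cal(n);R=cv2.Rodrigues(r)[0];print(n,-R.T@t.reshape(3),K[0,0])
print(env.state())
E
```

```text
pics
top [ 340.70782846   -4.46396576 1346.02099678] 476.80868605441714
side [183.44643853 484.81143743 899.03856701] 439.820563764478
{'t': 0.1, 'joints': array([ 1.23838232e+00,  4.91478551e-01,  1.55938188e+00,  1.40298419e-05,
        1.09166865e+00, -1.05603349e-01]), 'qvel': array([-0.00063395, -0.00230223, -0.00118439,  0.00093981,  0.00062736,
       -0.00058192]), 'tau': array([ 3.39197155e-03, -6.13620043e+01, -2.58613282e+01,  6.94717071e-02,
        4.68941603e-02, -3.23355584e-05]), 'eef_pos': array([140.45434488, 608.8052579 , 214.13533759]), 'tcp_rot': array([-3.14066275e+00, -1.11080881e-04,  2.91477547e+00]), 'ft_force': array([-1.21861962,  0.46170466, -0.07288529]), 'moment': array([-0.04288932,  0.03487043, -0.0162405 ]), 'opening': 0.9970847031736236}
```

View pics/top0.png

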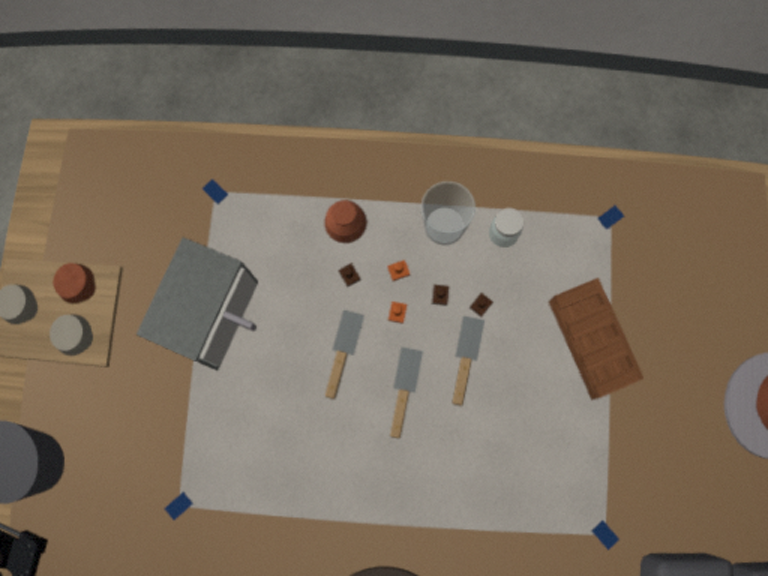

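View pics/side0.png

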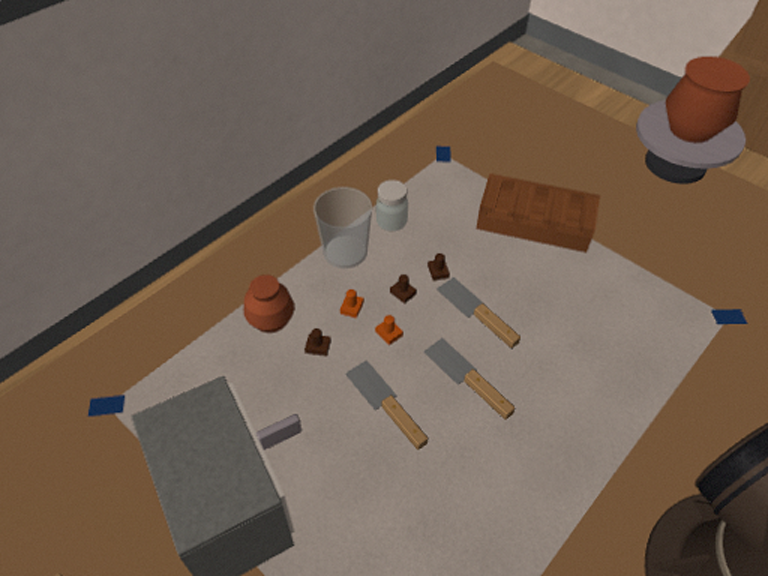

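Top view (native px = shown/1.5): dark stamps at shown (349,274), (440,294), (481,304). Orange look-alikes are at (399,270), (397,312). Three scrapers at (345,355), (405,390), (467,360), the block at (595,340) and the bin at (205,300). The dark stamps match the description (dark wooden foot), the orange ones are to be left. I'll confirm in a crop and measure.

```bash
cat > m.py <<'E'
from h import *
def tri(pa,pb):
    A=[];
    Ps=[]
    for n,p in(("top",pa),("side",pb)):
        K,d,r,t=cal(n);R=cv2.Rodrigues(r)[0];Ps.append((np.c_[R,t.reshape(3)],cv2.undistortPoints(np.array(p,float).reshape(1,1,2),K,d).reshape(2,1)))
    X=cv2.triangulatePoints(Ps[0][0],Ps[1][0],Ps[0][1],Ps[1][1]).ravel();return X[:3]/X[3]
E
python3 - <<'E'
from m import *
snap("top","crop1",3,(200,150,400,310)); env.read_camera("side")
np.set_printoptions(precision=1,suppress=True)
for q in("stamp0_mid","scraper0_grip","slot0","slot1","slot2","bin_hinge","bin_tab","bin_in"):
    for n in("top","side"):
        r=env.place_of(q,n)
        print(q,n,[(np.array(o["pixel"]).round(1).tolist(),round(o["conf"],2)) for o in r])
print(env.state()['t'])
E
```

```text
stamp0_mid top [([232.0, 183.8], 0.41)]
stamp0_mid side [([211.9, 222.6], 0.81)]
scraper0_grip top [([267.9, 264.4], 0.75)]
scraper0_grip side [([322.7, 258.1], 0.61)]
slot0 top [([382.2, 227.6], 0.93), ([374.6, 209.2], 0.79), ([390.6, 251.7], 0.71), ([296.5, 149.6], 0.52)]
slot0 side [([379.1, 152.7], 0.94), ([355.0, 148.0], 0.75), ([334.3, 145.2], 0.59), ([216.4, 226.5], 0.35)]
slot1 top [([382.2, 227.6], 0.93), ([374.6, 209.2], 0.79), ([390.6, 251.7], 0.71), ([296.5, 149.6], 0.52)]
slot1 side [([379.1, 152.7], 0.94), ([355.0, 148.0], 0.75), ([334.3, 145.2], 0.59), ([216.4, 226.5], 0.35)]
slot2 top [([382.2, 227.6], 0.93), ([374.6, 209.2], 0.79), ([390.6, 251.7], 0.71), ([296.5, 149.6], 0.52)]
slot2 side [([379.1, 152.7], 0.94), ([355.0, 148.0], 0.75), ([334.3, 145.2], 0.59), ([216.4, 226.5], 0.35)]
bin_hinge top [([160.0, 215.1], 0.66)]
bin_hinge side []
bin_tab top [([160.8, 216.7], 0.74)]
bin_tab side [([191.8, 285.1], 0.83), ([377.8, 153.5], 0.27)]
bin_in top [([144.2, 209.9], 0.63)]
bin_in side []
1.0
```

View pics/crop1.png

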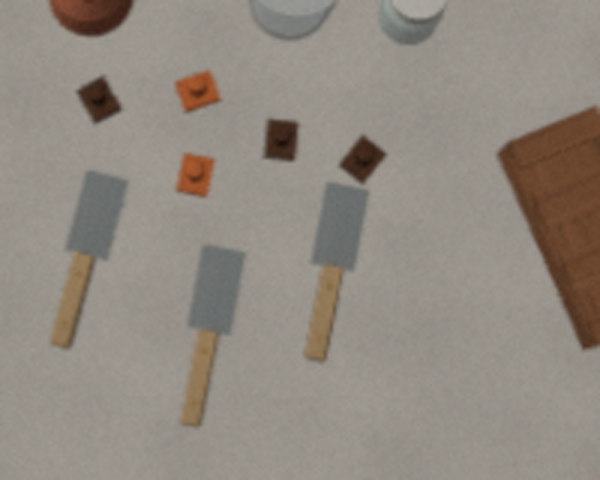

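```bash
cat > fit.py <<'E'
from m import *
from scipy.optimize import minimize
def box(x0,x1,y0,y1,z0,z1): return np.array([[x,y,z] for x in(x0,x1) for y in(y0,y1) for z in(z0,z1)],float)
def cyl(r,z0,z1,n=16):
    a=np.linspace(0,2*np.pi,n,endpoint=False); return np.array([[r*np.cos(t),r*np.sin(t),z] for t in a for z in(z0,z1)])
STAMP=[box(-18,18,-15,15,0,14),cyl(9,14,44)]
SCR=[box(-65,25,-10,10,0,20),box(25,105,-21,21,0,3)]   # origin grip point (z=underside)
BLOCK=[box(0,92,-103,103,0,62)]  # origin middle slot front, table
HOUS=[box(0,120,-95,95,0,155)]
S=4
def place(P,x,y,a):
    c,s=np.cos(a),np.sin(a); return np.c_[P[:,0]*c-P[:,1]*s+x,P[:,0]*s+P[:,1]*c+y,P[:,2]]
def render(parts,n,pose,bb):
    m=np.zeros(((bb[3]-bb[1])*S,(bb[2]-bb[0])*S),np.uint8)
    for P in parts:
        q=(w2p(n,place(P,*pose))+.5-np.array(bb[:2]))*S-.5
        h=cv2.convexHull(q.astype(np.float32))
        cv2.fillConvexPoly(m,np.round(h*16).astype(np.int32),255,cv2.LINE_AA,4)
    return cv2.resize(m,(bb[2]-bb[0],bb[3]-bb[1]),interpolation=cv2.INTER_AREA)/255.
def fit(parts,masks,pose0,steps=(8,8,.15),bias=None):
    """masks: {cam: float mask}; joint fit"""
    bbs={}
    for n in masks:
        q=np.vstack([w2p(n,place(P,*pose0)) for P in parts]); lo=np.maximum(q.min(0)-14,0).astype(int); hi=np.minimum(q.max(0)+14,[512,384]).astype(int)
        bbs[n]=(lo[0],lo[1],hi[0],hi[1])
    def cost(p):
        c=0
        for n,m in masks.items():
            b=bbs[n]; M=m[b[1]:b[3],b[0]:b[2]]; r=render(parts,n,p,b)
            c+=((r-M)**2).sum()/max(r.sum(),1)
        return c
    best=None
    for da in(0,.3,-.3) if steps[2]>.1 else (0,):
        s=np.array(pose0,float)+[0,0,da]
        sim=np.vstack([s]+[s+np.eye(3)[i]*steps[i] for i in range(3)])
        r=minimize(cost,s,method="Nelder-Mead",options=dict(initial_simplex=sim,xatol=.02,fatol=1e-4,maxiter=300))
        if best is None or r.fun<best.fun: best=r
    return best.x,best.fun
def hsv(im): return cv2.cvtColor(im,cv2.COLOR_RGB2HSV).astype(int)
E
python3 - <<'E'
from fit import *
ims={n:env.read_camera(n) for n in("top","side")}
for n in ims: np.save(n+".npy",ims[n])
pts={"top":[(232,182),(293,196),(320,203),(230,218),(270,247),(311,225),(225,250),(266,275),(307,255),(400,225),(266,180),(250,250)],
"side":[(211,230),(268,193),(292,180),(247,256),(300,240),(307,198),(270,280),(360,160)]}
for n in pts:
    h=hsv(ims[n])
    for p in pts[n]: print(n,p,h[p[1],p[0]],ims[n][p[1],p[0]])
E
```

```text
top (232, 182) [ 12 145  58] [58 38 25]
top (293, 196) [ 10 137  54] [54 35 25]
top (320, 203) [ 15 191  44] [44 28 11]
top (230, 218) [ 85  14 113] [107 113 112]
top (270, 247) [ 75   9 111] [107 111 109]
top (311, 225) [ 75   9 109] [105 109 107]
top (225, 250) [ 17 102 145] [145 120  87]
top (266, 275) [ 17 100 146] [146 121  89]
top (307, 255) [ 17 100 145] [145 120  88]
top (400, 225) [ 12 150 104] [104  68  43]
top (266, 180) [ 11 195  89] [89 47 21]
top (250, 250) [ 20  20 152] [152 148 140]
side (211, 230) [  8 144  46] [46 27 20]
side (268, 193) [ 12 183  46] [46 26 13]
side (292, 180) [ 10 183  53] [53 28 15]
side (247, 256) [24 13 97] [97 96 92]
side (300, 240) [15 11 96] [96 94 92]
side (307, 198) [20 16 98] [98 96 92]
side (270, 280) [ 16 128 135] [135 104  67]
side (360, 160) [ 12 184  86] [86 48 24]
```

```bash
cat > run1.py <<'E'
from fit import *
import sys
ims={n:np.load(n+".npy") for n in("top","side")}
def soft(ch,bg,fg): return np.clip((ch-bg)/(fg-bg),0,1)
def stampmask(im,n):
    im=cv2.GaussianBlur(im,(3,3),0)if 0 else im
    return soft(im[:,:,0].astype(float),150 if n=="top" else 135,58)
def scrmask(im,n):
    return (im[:,:,2]<(126 if n=="top" else 109)).astype(float)
if __name__=="__main__":
    print("side bg",ims["side"][250,330])
    for p in [(232.5,182.5),(293.5,196),(320.5,202.5)]:
        x0=p2w("top",p,10)[0]
        for cams in(("top",),("side",),("top","side")):
            r,f=fit(STAMP,{n:stampmask(ims[n],n) for n in cams},(x0[0],x0[1],.3))
            print("stamp",p,cams,r.round(2),round(f,3))
    for p,a in [((225,245),-.25),((267,268),-.15),((308.5,250),-.2)]:
        x0=p2w("top",p,10)[0]
        for cams in(("top",),("side",),("top","side")):
            r,f=fit(SCR,{n:scrmask(ims[n],n) for n in cams},(x0[0],x0[1],a),(8,8,.09))
            print("scr",p,cams,r.round(3),round(f,3))
    print(p2w("top",[(382.2,227.6),(374.6,209.2),(390.6,251.7)],40)[:,:2].round(1))
    print(p2w("side",[(379.1,152.7),(355,148),(334.3,145.2)],40)[:,:2].round(1))
E
python3 run1.py
```

```text
side bg [139 128 118]
stamp (232.5, 182.5) ('top',) [6.6079e+02 1.1152e+02 5.6000e-01] 0.076
stamp (232.5, 182.5) ('side',) [6.6088e+02 1.1339e+02 5.8000e-01] 0.366
stamp (232.5, 182.5) ('top', 'side') [6.6116e+02 1.1232e+02 5.6000e-01] 0.459
stamp (293.5, 196) ('top',) [ 6.3336e+02 -6.5410e+01 -5.0000e-02] 0.087Traceback (most recent call last):
  File "run1.py", line 15, in <module>
    r,f=fit(STAMP,{n:stampmask(ims[n],n) for n in cams},(x0[0],x0[1],.3))
        ~~~^^^^^^^^^^^^^^^^^^^^^^^^^^^^^^^^^^^^^^^^^^^^^^^^^^^^^^^^^^^^^^
  File "fit.py", line 36, in fit
    r=minimize(cost,s,method="Nelder-Mead",options=dict(initial_simplex=sim,xatol=.02,fatol=1e-4,maxiter=300))
    res = _minimize_neldermead(fun, x0, args, callback, bounds=bounds,
                               **options)
    fxr = func(xr)
    fx = function(np.copy(x), *(wrapper_args + args))
  File "fit.py", line 29, in cost
    b=bbs[n]; M=m[b[1]:b[3],b[0]:b[2]]; r=render(parts,n,p,b)
                                          ~~~~~~^^^^^^^^^^^^^
  File "fit.py", line 16, in render
    q=(w2p(n,place(P,*pose))+.5-np.array(bb[:2]))*S-.5
       ~~~^^^^^^^^^^^^^^^^^^
  File "h.py", line 11, in w2p
    K,d,r,t=cal(n); return cv2.projectPoints(np.array(P,float).reshape(-1,1,3),r,t,K,d)[0].reshape(-1,2)
            ~~~^^^
  File "h.py", line 4, in cal
    c=env.calibration(n); return [np.array(c[k],float) for k in("intrinsics","dist_coeffs","rvec","tvec")]
ValueError: time passes only in moves, steps and waits
```

```bash
python3 - <<'E'
s=open('h.py').read()
s=s.replace("def cal(n):\n    c=env.calibration(n); return","_C={}\ndef cal(n):\n    if n not in _C: _C[n]=_cal(n)\n    return _C[n]\ndef _cal(n):\n    c=env.calibration(n); return")
open('h.py','w').write(s)
s=open('fit.py').read()
s=s.replace("""        bbs[n]=(lo""","""        b8=(masks[n]>.35).astype(np.uint8); k,lab=cv2.connectedComponents(b8)
        R=np.zeros(b8.shape,np.uint8); bb=(0,0,512,384); R=render(parts,n,pose0,bb)
        ids=np.bincount(lab[(R>.5)&(b8>0)],minlength=k)
        keep=cv2.dilate((lab==ids.argmax()).astype(np.uint8),np.ones((3,3)))
        masks[n]=masks[n]*keep
        bbs[n]=(lo""")
open('fit.py','w').write(s)
E
python3 run1.py
```

```text
side bg [139 128 118]
stamp (232.5, 182.5) ('top',) [6.6085e+02 1.1157e+02 5.7000e-01] 0.042
stamp (232.5, 182.5) ('side',) [6.6087e+02 1.1342e+02 5.9000e-01] 0.041
stamp (232.5, 182.5) ('top', 'side') [6.6120e+02 1.1227e+02 5.6000e-01] 0.101
stamp (293.5, 196) ('top',) [ 6.3341e+02 -6.5490e+01 -5.0000e-02] 0.038
stamp (293.5, 196) ('side',) [ 6.336e+02 -6.378e+01 -5.000e-02] 0.041
stamp (293.5, 196) ('top', 'side') [ 6.3356e+02 -6.4700e+01 -4.0000e-02] 0.093
stamp (320.5, 202.5) ('top',) [ 6.1971e+02 -1.4481e+02 -6.0000e-01] 0.042
stamp (320.5, 202.5) ('side',) [ 619.6  -142.58   -0.62] 0.044
stamp (320.5, 202.5) ('top', 'side') [ 6.1991e+02 -1.4392e+02 -5.9000e-01] 0.108
scr (225, 245) ('top',) [ 4.85271e+02  1.16662e+02 -1.83000e-01] 0.029
scr (225, 245) ('side',) [ 4.86865e+02  1.18521e+02 -1.89000e-01] 0.029
scr (225, 245) ('top', 'side') [ 4.86166e+02  1.17519e+02 -1.86000e-01] 0.103
scr (267, 268) ('top',) [ 4.21824e+02 -5.46100e+00 -1.20000e-01] 0.04
scr (267, 268) ('side',) [ 4.23237e+02 -3.39000e+00 -1.26000e-01] 0.031
scr (267, 268) ('top', 'side') [ 4.22556e+02 -4.53300e+00 -1.23000e-01] 0.113
scr (308.5, 250) ('top',) [ 4.90074e+02 -1.17736e+02 -1.40000e-01] 0.025
scr (308.5, 250) ('side',) [ 4.90701e+02 -1.15501e+02 -1.47000e-01] 0.275
scr (308.5, 250) ('top', 'side') [ 4.90381e+02 -1.16908e+02 -1.41000e-01] 0.338
[[ 553.5 -318.6]
 [ 604.6 -295.7]
 [ 487.2 -344.2]]
[[ 491.6 -352.9]
 [ 549.4 -323.4]
 [ 597.1 -293.7]]
```

```bash
python3 - <<'E'
from fit import *
ims={n:np.load(n+".npy") for n in("top","side")}
for n,ps in{"top":[(400,225),(385,200),(385,240),(440,225),(100,250),(125,200),(150,220),(165,190),(157,185),(145,215),(100,190),(150,235)],"side":[(355,135),(360,160),(330,150),(450,160),(390,145),(120,280),(160,350),(180,300),(60,350)]}.items():
    h=hsv(ims[n])
    for p in ps: print(n,p,h[p[1],p[0]],ims[n][p[1],p[0]])
snap("top","blk",4,(360,175,440,275)); snap("top","bin",5,(85,150,180,255)); snap("side","bins",3,(80,240,220,384))
E
```

```text
top (400, 225) [ 12 150 104] [104  68  43]
top (385, 200) [ 12 138 105] [105  71  48]
top (385, 240) [ 12 151  86] [86 55 35]
top (440, 225) [ 15 103 121] [121  96  72]
top (100, 250) [ 15  97 132] [132 107  82]
top (125, 200) [ 42  13 102] [100 102  97]
top (150, 220) [23 13 78] [78 77 74]
top (165, 190) [15 13 76] [76 74 72]
top (157, 185) [ 20  17 133] [133 130 124]
top (145, 215) [ 20  15 156] [156 153 147]
top (100, 190) [ 16  97 131] [131 107  81]
top (150, 235) [ 19  20 101] [101  98  93]
side (355, 135) [ 12 166 106] [106  64  37]
side (360, 160) [ 12 184  86] [86 48 24]
side (330, 150) [ 13 174  94] [94 57 30]
side (450, 160) [ 14 131 115] [115  84  56]
side (390, 145) [ 12 171 100] [100  60  33]
side (120, 280) [19 23 90] [90 87 82]
side (160, 350) [12 25 51] [51 48 46]
side (180, 300) [ 11  38 141] [141 128 120]
side (60, 350) [ 14 127 116] [116  85  58]
```

View pics/blk.png

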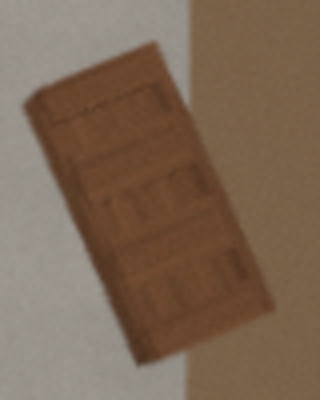

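View pics/bin.png

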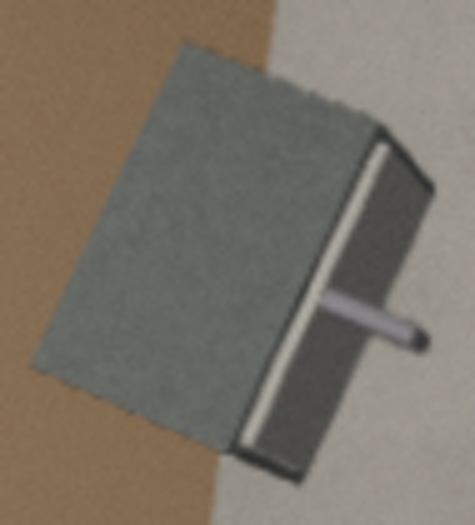

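View pics/bins.png

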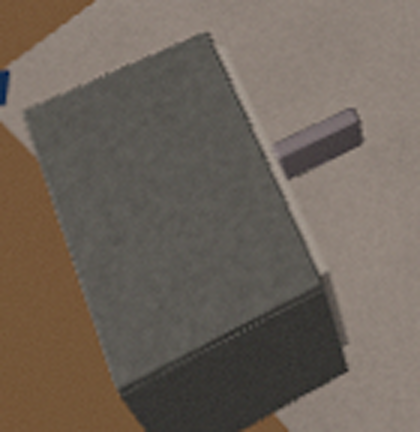

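```bash
python3 - <<'E'
from fit import *
from scipy.optimize import least_squares
np.set_printoptions(precision=2,suppress=True)
ims={n:np.load(n+".npy") for n in("top","side")}
mk={"top":(ims["top"][:,:,1]<82).astype(float),"side":(ims["side"][:,:,1]<74).astype(float)}
for cams in(("top",),("side",),("top","side")):
    r,f=fit(BLOCK,{n:mk[n] for n in cams},(552,-320,-1.17),(8,8,.08)); print("block",cams,r,f)
c=p2w("top",[(122.,158),(161,175),(131.4,240.4),(91.6,223)],155)[:,:2]; print(c)
L=np.array([[120,95,0],[0,95,0],[0,-95,0],[120,-95,0]],float)
# bin opens to -y side: x into housing points +y
L2=lambda s:s
f=lambda p:(place(L,*p)[:,:2]-c).ravel()
best=min((least_squares(f,[500,300,a]) for a in(0,1.2,2.5,4)),key=lambda r:r.cost);print(best.x,best.fun)
for n in("side",):
    cs=p2w(n,np.array([(25,108),(208,33),(322,290),(122,388)])/3+[80,240],155)[:,:2]
    for o in([0,1,2,3],):
        best=min((least_squares(lambda p:(place(np.roll(L,k,0),*p)[:,:2]-cs).ravel(),[500,300,a]) for a in(0,1.2,2.5,4) for k in range(4)),key=lambda r:r.cost);print(n,best.x,best.fun)
# tab tip ends
print(w2p("top",[[500,200,0]]))
E
```

```text
block ('top',) [ 543.44 -321.1    -1.12] 0.036507049495246115
block ('side',) [ 543.86 -319.67   -1.11] 0.02816098637977423
block ('top', 'side') [ 543.87 -320.38   -1.12] 0.0665330546309134
[[673.83 398.35]
 [634.24 287.18]
 [458.32 344.81]
 [494.81 457.  ]]
[583.53 429.    -1.88] [ -36.26 -112.54   39.8   112.95   34.7   113.06  -38.25 -113.46]
side [583.05 433.4   -1.88] [ -38.42 -110.23   38.9   113.29   38.06  109.13  -38.54 -112.19]
[[197.3  236.25]]
```

```bash
python3 - <<'E'
from fit import *
from scipy.optimize import least_squares
np.set_printoptions(precision=2,suppress=True)
L=np.array([[120,-95,0],[0,-95,0],[0,95,0],[120,95,0]],float)
for n,px in(("top",np.array([(122.,158),(161,175),(131.4,240.4),(91.6,223)])),("side",np.array([(208,33),(322,290),(122,388),(25,108)])/3+[80,240])):
    cs=p2w(n,px,155)[:,:2]
    best=min((least_squares(lambda p:(place(np.roll(L,k,0),*p)[:,:2]-cs).ravel(),[550,300,a]) for a in(0,1.2,2.5,4) for k in range(4)),key=lambda r:r.cost);print(n,best.x,best.fun)
h=best.x
# predicted tab point
for h in ([548,318,1.26],):
    print(place(np.array([[-45,0,128]]),*h))
t=np.array([(322,297),(420,340)])/5+[85,150]; print("tab top seen",p2w("top",t,144))
ts=np.array([(277,155),(357,115)])/3+[80,240]; print(p2w("side",ts,144))
E
```

```text
top [584.17 428.79   4.39] [ 0.52  0.57  2.37 -2.18 -2.07 -0.05 -0.82  1.67]
side [544.83 319.66   1.24] [-0.03 -2.54  0.54 -2.53  0.38  3.64 -0.9   1.42]
[[534.24 275.16 128.  ]]
tab top seen [[543.39 309.89 144.  ]
 [524.64 255.88 144.  ]]
[[541.73 314.27 144.  ]
 [525.52 262.69 144.  ]]
```

>>> drive_tool([
  {"dx": 26, "dy": -22, "dz": 0, "yaw": -6.4},
  {"dx": 26, "dy": -22, "dz": 0, "yaw": -6.4},
  {"dx": 26, "dy": -22, "dz": 0, "yaw": -6.4},
  {"dx": 26, "dy": -22, "dz": 0, "yaw": -6.4},
  {"dx": 26, "dy": -22, "dz": 0, "yaw": -6.4},
], grip=0.5)

```text
t: 1.67
eef_pos: [271.5, 497.9, 214.8]
tcp_rot: [3.141, -0.0, 2.351]
ft_force: [0.7, -0.4, -0.8]
opening: 0.704
```

>>> drive_tool([
  {"dx": 26, "dy": -22, "dz": 0, "yaw": -6.4},
  {"dx": 26, "dy": -22, "dz": 0, "yaw": -6.4},
  {"dx": 26, "dy": -22, "dz": 0, "yaw": -6.4},
  {"dx": 26, "dy": -22, "dz": 0, "yaw": -6.4},
  {"dx": 26, "dy": -22, "dz": 0, "yaw": -6.4},
])

```text
t: 2.08
eef_pos: [401.6, 387.8, 214.8]
tcp_rot: [3.141, -0.0, 1.792]
ft_force: [-0.1, 0.1, 0.2]
opening: 0.502
```

>>> drive_tool([
  {"dx": 26, "dy": -22, "dz": 0, "yaw": -6.4},
  {"dx": 26, "dy": -22, "dz": 0, "yaw": -6.4},
  {"dx": 26, "dy": -22, "dz": 0, "yaw": -6.4},
  {"dx": 26, "dy": -22, "dz": 0, "yaw": -6.4},
  {"dx": 26, "dy": -22, "dz": 0, "yaw": -6.4},
])

```text
t: 2.5
eef_pos: [531.7, 277.7, 214.8]
tcp_rot: [3.141, -0.0, 1.234]
ft_force: [0.5, 0.2, 0.6]
opening: 0.5
```

```bash
python3 - <<'E'
from fit import *
for n in("top","side"):
    im=env.read_camera(n).copy()
    for q in w2p(n,[[531,275,144],[526,259,144],[531.7,277.7,214.8]]): cv2.circle(im,tuple(np.round(q).astype(int)),1,(0,255,0),-1)
    b=(110,140,230,260) if n=="top" else (100,180,280,330)
    a=im[b[1]:b[3],b[0]:b[2]]; cv2.imwrite(f"pics/tab_{n}.png",cv2.resize(a,None,fx=3,fy=3)[:,:,::-1])
a=cv2.imread("pics/tab_top.png");b=cv2.imread("pics/tab_side.png");h=max(a.shape[0],b.shape[0])
cv2.imwrite("pics/tab.png",cv2.resize(np.hstack([cv2.copyMakeBorder(x,0,h-x.shape[0],0,0,0) for x in(a,b)]),None,fx=.85,fy=.85))
E
```

```text
(no output)
```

View pics/tab.png

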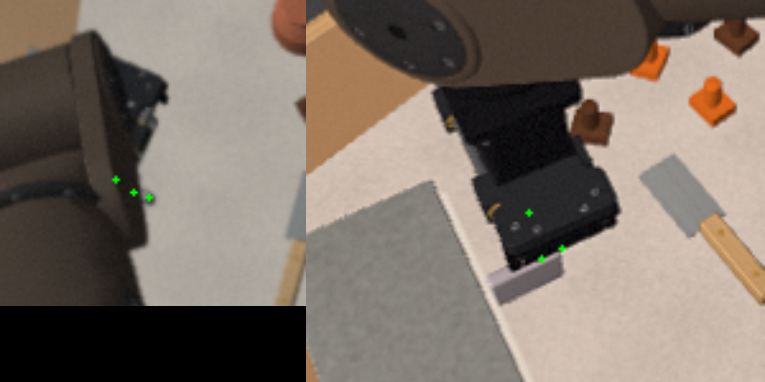

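The side view shows the tab right under the gripper, with the predicted points on its top edge. Going down to pinch.

>>> drive_tool([
  {"dx": -1, "dy": -3, "dz": -30, "yaw": 0.6},
  {"dx": 0, "dy": 0, "dz": -30},
  {"dx": 0, "dy": 0, "dz": -30},
  {"dx": 0, "dy": 0, "dz": -15},
  {"dx": 0, "dy": 0, "dz": 0},
])

```text
invalid input
```

>>> drive_tool([
  {"dx": 0, "dy": 0, "dz": 0},
  {"dx": 0, "dy": 0, "dz": 0},
  {"dx": 0, "dy": 0, "dz": 0},
  {"dx": 0, "dy": 0, "dz": 0},
  {"dx": 0, "dy": 0, "dz": 0},
], grip=0)

```text
invalid input
```

```bash
python3 - <<'E'
import numpy as np
a=1.245;u=np.array([np.cos(a),np.sin(a)])
prev=None
for th in np.arange(0,.72,.07):
    x=-45*np.cos(th)-108*np.sin(th);z=-45*np.sin(th)+108*np.cos(th)+20
    p=np.array([545.5+x*u[0],317.3+x*u[1],z-19])
    print(round(th,2),p.round(1),None if prev is None else (p-prev).round(1));prev=p
E
```

```text
0.0 [531.1 274.7 109. ] None
0.07 [528.7 267.6 105.6] [-2.4 -7.1 -3.4]
0.14 [526.4 260.8 101.7] [-2.3 -6.8 -3.9]
0.21 [524.2 254.3  97.2] [-2.2 -6.5 -4.4]
0.28 [522.1 248.1  92.4] [-2.1 -6.2 -4.9]
0.35 [520.1 242.2  87. ] [-2.  -5.9 -5.3]
0.42 [518.3 236.7  81.3] [-1.9 -5.5 -5.8]
0.49 [516.5 231.5  75.1] [-1.7 -5.1 -6.2]
0.56 [514.9 226.8  68.6] [-1.6 -4.7 -6.5]
0.63 [513.5 222.6  61.8] [-1.4 -4.3 -6.8]
0.7 [512.2 218.8  54.6] [-1.3 -3.8 -7.1]
```

>>> drive_tool([
  {"dx": -1, "dy": -3, "dz": -30, "yaw": 0.6},
  {"dx": 0, "dy": 0, "dz": -30, "yaw": 0},
  {"dx": 0, "dy": 0, "dz": -30, "yaw": 0},
  {"dx": 0, "dy": 0, "dz": -15, "yaw": 0},
  {"dx": 0, "dy": 0, "dz": 0, "yaw": 0},
])

```text
t: 3.02
eef_pos: [527.7, 275.7, 106.5]
tcp_rot: [-3.137, 0.004, 1.251]
ft_force: [0.6, -0.1, -0.1]
opening: 0.5
```

>>> drive_tool([
  {"dx": 0, "dy": 0, "dz": 0, "yaw": 0},
  {"dx": 0, "dy": 0, "dz": 0, "yaw": 0},
  {"dx": 0, "dy": 0, "dz": 0, "yaw": 0},
  {"dx": 0, "dy": 0, "dz": 0, "yaw": 0},
  {"dx": 0, "dy": 0, "dz": 0, "yaw": 0},
], grip=0)

```text
t: 3.43
eef_pos: [531.2, 275.9, 110.9]
tcp_rot: [3.137, -0.002, 1.25]
ft_force: [21.0, -13.4, -10.7]
opening: 0.208
```

>>> drive_tool([
  {"dx": 2, "dy": -0.7, "dz": 0, "yaw": 0},
  {"dx": 0, "dy": 0, "dz": 0, "yaw": 0},
  {"dx": 0, "dy": 0, "dz": 0, "yaw": 0},
])

```text
t: 3.68
eef_pos: [534.9, 274.7, 110.8]
tcp_rot: [3.135, -0.003, 1.249]
ft_force: [16.0, -7.6, -3.6]
opening: 0.129
```

>>> drive_tool([
  {"dx": 2, "dy": -0.7, "dz": 0, "yaw": 0},
  {"dx": 0, "dy": 0, "dz": 0, "yaw": 0},
])

```text
t: 3.85
eef_pos: [534.9, 274.6, 110.8]
tcp_rot: [3.139, -0.002, 1.249]
ft_force: [6.1, -3.5, 3.6]
opening: 0.123
```

>>> drive_tool([
  {"dx": -2.4, "dy": -7.1, "dz": -3.4, "yaw": 0},
  {"dx": -2.3, "dy": -6.8, "dz": -3.9, "yaw": 0},
  {"dx": -2.2, "dy": -6.5, "dz": -4.4, "yaw": 0},
  {"dx": -2.1, "dy": -6.2, "dz": -4.9, "yaw": 0},
  {"dx": -2.0, "dy": -5.9, "dz": -5.3, "yaw": 0},
])

```text
t: 4.27
eef_pos: [524.0, 242.1, 89.1]
tcp_rot: [3.138, -0.003, 1.249]
ft_force: [5.8, -1.7, 5.8]
opening: 0.121
```

>>> drive_tool([
  {"dx": -1.9, "dy": -5.5, "dz": -5.8, "yaw": 0},
  {"dx": -1.7, "dy": -5.1, "dz": -6.2, "yaw": 0},
  {"dx": -1.6, "dy": -4.7, "dz": -6.5, "yaw": 0},
  {"dx": -1.4, "dy": -4.3, "dz": -6.8, "yaw": 0},
  {"dx": 0, "dy": 0, "dz": 0, "yaw": 0},
])

```text
t: 4.68
eef_pos: [517.1, 221.6, 62.6]
tcp_rot: [3.139, -0.001, 1.249]
ft_force: [7.7, -7.6, 2.3]
opening: 0.123
```

>>> drive_tool([
  {"dx": -0.3, "dy": -0.8, "dz": -1.4, "yaw": 0},
  {"dx": 0, "dy": 0, "dz": 0, "yaw": 0},
  {"dx": 0, "dy": 0, "dz": 0, "yaw": 0},
])

```text
t: 4.93
eef_pos: [517.0, 221.2, 62.0]
tcp_rot: [3.139, -0.001, 1.249]
ft_force: [6.1, -8.3, 4.6]
opening: 0.125
```

>>> drive_tool([
  {"dx": 0, "dy": 0, "dz": 0, "yaw": 0},
  {"dx": 0, "dy": 0, "dz": 0, "yaw": 0},
  {"dx": 0, "dy": 0, "dz": 0, "yaw": 0},
  {"dx": 0, "dy": 0, "dz": 0, "yaw": 0},
], grip=0.5)

```text
t: 5.27
eef_pos: [515.3, 221.9, 61.0]
tcp_rot: [-3.141, 0.0, 1.25]
ft_force: [0.9, -0.2, -0.6]
opening: 0.348
```

>>> drive_tool([
  {"dx": 0, "dy": 0, "dz": 15, "yaw": 0},
  {"dx": 0, "dy": 0, "dz": 30, "yaw": 0},
  {"dx": 0, "dy": 0, "dz": 40, "yaw": 0},
  {"dx": 0, "dy": 0, "dz": 40, "yaw": 0},
  {"dx": 20, "dy": -30, "dz": 10, "yaw": 5},
])

```text
t: 5.68
eef_pos: [535.1, 195.2, 201.9]
tcp_rot: [3.136, -0.004, 1.339]
ft_force: [1.2, 1.0, 1.2]
opening: 0.502
```

>>> drive_tool([
  {"dx": 20, "dy": -30, "dz": 0, "yaw": 7},
  {"dx": 0, "dy": -40, "dz": 0, "yaw": 7},
  {"dx": 0, "dy": -40, "dz": 0, "yaw": 7},
])

```text
t: 5.93
eef_pos: [556.0, 84.5, 196.1]
tcp_rot: [3.141, 0.0, 1.699]
ft_force: [-0.4, -0.6, 0.9]
opening: 0.5
```

```bash
python3 - <<'E'
from fit import *
for n in("top","side"): snap(n,n+"1",1.5)
E
```

```text
(no output)
```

View pics/side1.png

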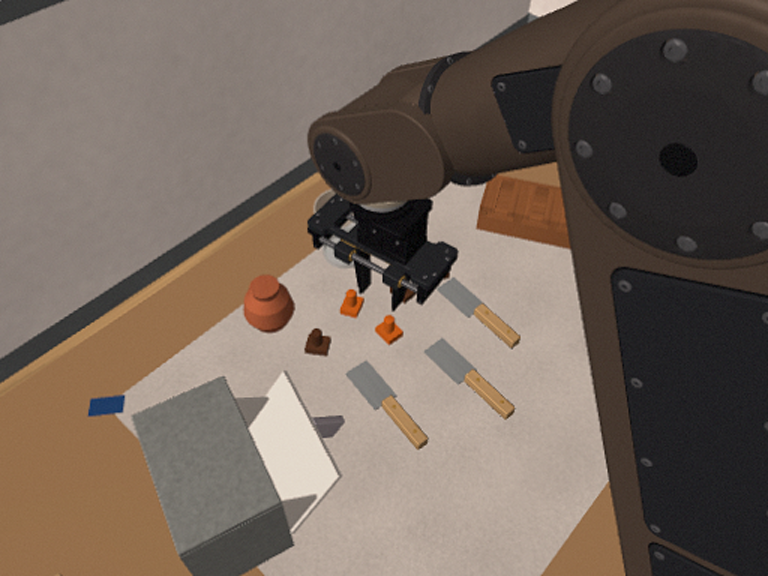

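View pics/top1.png

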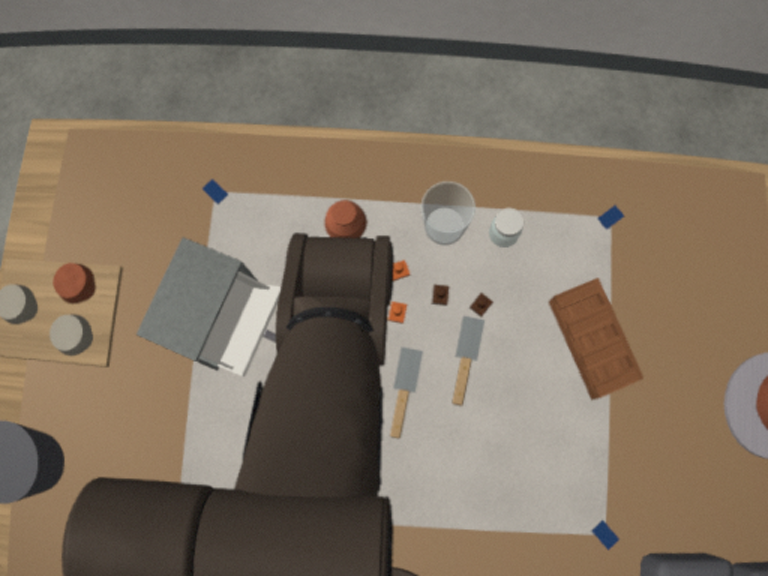

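Bin fully open (white front plate tipped out at side shown (295,440)), nothing else moved. Going for the stamp by the pot (shown side (317,343), dark wood, hence a real one).

>>> drive_tool([
  {"dx": 21, "dy": 5.5, "dz": -10, "yaw": 7},
  {"dx": 21, "dy": 5.5, "dz": -10, "yaw": 7},
  {"dx": 21, "dy": 5.5, "dz": -10, "yaw": 7},
  {"dx": 21, "dy": 5.5, "dz": -10, "yaw": 7},
  {"dx": 21, "dy": 5.5, "dz": -10, "yaw": 7},
])

```text
t: 6.45
eef_pos: [661.4, 114.1, 145.4]
tcp_rot: [-3.141, -0.0, 2.308]
ft_force: [0.2, -0.4, 0.0]
opening: 0.5
```

>>> drive_tool([
  {"dx": 0, "dy": 0, "dz": -20, "yaw": 7},
  {"dx": 0, "dy": 0, "dz": -20, "yaw": 7},
  {"dx": 0, "dy": 0, "dz": -10, "yaw": 7},
  {"dx": 0, "dy": 0, "dz": -10, "yaw": 7},
  {"dx": 0, "dy": 0, "dz": 0, "yaw": 7},
])

```text
t: 6.87
eef_pos: [659.5, 113.8, 83.5]
tcp_rot: [-3.141, -0.004, 2.919]
ft_force: [0.2, -0.1, -0.1]
opening: 0.5
```

```bash
python3 - <<'E'
from fit import *
print(env.state()['eef_pos'],env.state()['tcp_rot'])
snap("side","s0",4,(170,180,300,290))
E
```

```text
[659.5022197  113.79928044  83.52219797] [-3.14073067 -0.00372486  2.91888033]
```

View pics/s0.png

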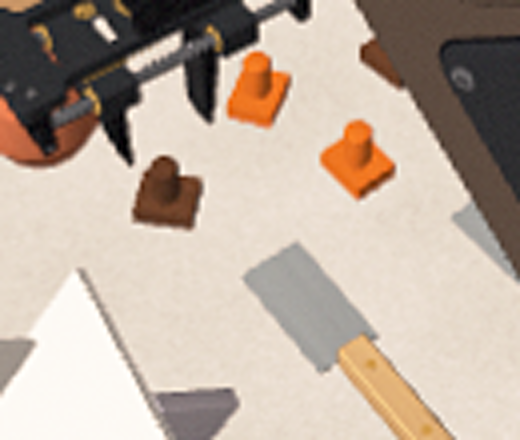

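>>> drive_tool([
  {"dx": 0, "dy": -1, "dz": -25, "yaw": 0},
  {"dx": 0, "dy": 0, "dz": -20, "yaw": 0},
  {"dx": 0, "dy": 0, "dz": -10, "yaw": 0},
  {"dx": 0, "dy": 0, "dz": 0, "yaw": 0},
])

```text
t: 7.25
eef_pos: [659.6, 112.4, 29.0]
tcp_rot: [-3.141, -0.003, 2.911]
ft_force: [-0.7, -0.3, 0.6]
opening: 0.496
```

>>> drive_tool([
  {"dx": 1.5, "dy": 0, "dz": -11, "yaw": 0},
  {"dx": 0, "dy": 0, "dz": 0, "yaw": 0},
  {"dx": 0, "dy": 0, "dz": 0, "yaw": 0},
])

```text
t: 7.5
eef_pos: [662.5, 112.1, 20.3]
tcp_rot: [3.141, 0.0, 2.913]
ft_force: [0.7, 0.6, 0.3]
opening: 0.499
```

>>> drive_tool([
  {"dx": 0, "dy": 0, "dz": 0, "yaw": 0},
  {"dx": 0, "dy": 0, "dz": 0, "yaw": 0},
  {"dx": 0, "dy": 0, "dz": 0, "yaw": 0},
  {"dx": 0, "dy": 0, "dz": 0, "yaw": 0},
  {"dx": 0, "dy": 0, "dz": 0, "yaw": 0},
], grip=0)

```text
t: 7.92
eef_pos: [662.4, 112.0, 20.3]
tcp_rot: [3.141, 0.0, 2.913]
ft_force: [0.8, -0.5, 0.7]
opening: 0.206
```

>>> drive_tool([
  {"dx": 0, "dy": 0, "dz": 0, "yaw": 0},
  {"dx": 0, "dy": 0, "dz": 0, "yaw": 0},
])

```text
t: 8.08
eef_pos: [662.3, 112.0, 20.3]
tcp_rot: [3.141, 0.0, 2.913]
ft_force: [-0.6, 0.2, 2.1]
opening: 0.182
```

>>> drive_tool([
  {"dx": 0, "dy": 0, "dz": 30, "yaw": 0},
  {"dx": 0, "dy": 0, "dz": 35, "yaw": -6.8},
  {"dx": 0, "dy": 0, "dz": 35, "yaw": -6.8},
  {"dx": -4, "dy": 8, "dz": 30, "yaw": -6.8},
  {"dx": -8, "dy": 15, "dz": 15, "yaw": -6.8},
])

```text
t: 8.5
eef_pos: [651.7, 134.2, 169.0]
tcp_rot: [3.138, 0.004, 2.431]
ft_force: [-0.7, -0.2, 0.4]
opening: 0.184
```

>>> drive_tool([
  {"dx": -9, "dy": 17, "dz": 0, "yaw": -6.8},
  {"dx": -9, "dy": 17, "dz": 0, "yaw": -6.8},
  {"dx": -9, "dy": 17, "dz": 0, "yaw": -6.8},
  {"dx": -9, "dy": 17, "dz": 0, "yaw": -6.8},
  {"dx": -9, "dy": 17, "dz": 0, "yaw": -6.8},
])

```text
t: 8.92
eef_pos: [604.6, 220.8, 165.0]
tcp_rot: [-3.142, 0.0, 1.839]
ft_force: [0.4, 0.5, -0.7]
opening: 0.184
```

>>> drive_tool([
  {"dx": -9, "dy": 17, "dz": 0, "yaw": -6.8},
  {"dx": -8, "dy": 14, "dz": 0, "yaw": -6.8},
  {"dx": -8, "dy": 14, "dz": 0, "yaw": -6.8},
  {"dx": 0, "dy": 0, "dz": 0, "yaw": -6.8},
  {"dx": 0, "dy": 0, "dz": 0, "yaw": 0},
])

```text
t: 9.33
eef_pos: [579.7, 265.8, 165.0]
tcp_rot: [-3.142, 0.0, 1.367]
ft_force: [0.5, -0.7, -0.4]
opening: 0.182
```

>>> drive_tool([
  {"dx": 0, "dy": 1, "dz": -20, "yaw": -6.8},
  {"dx": 0, "dy": 0, "dz": -20, "yaw": 0},
  {"dx": 0, "dy": 0, "dz": -20, "yaw": 0},
  {"dx": 0, "dy": 0, "dz": 0, "yaw": 0},
  {"dx": 0, "dy": 0, "dz": 0, "yaw": 0},
])

```text
t: 9.75
eef_pos: [582.7, 268.3, 106.2]
tcp_rot: [3.137, -0.007, 1.256]
ft_force: [5.3, 13.3, 2.3]
opening: 0.183
```

>>> drive_tool([
  {"dx": 0, "dy": 0, "dz": 0, "yaw": 0},
  {"dx": 0, "dy": 0, "dz": 0, "yaw": 0},
  {"dx": 0, "dy": 0, "dz": 0, "yaw": 0},
  {"dx": 0, "dy": 0, "dz": 0, "yaw": 0},
], grip=0.4)

```text
t: 10.08
eef_pos: [580.2, 265.5, 104.9]
tcp_rot: [-3.141, 0.001, 1.253]
ft_force: [0.1, -0.4, -0.5]
opening: 0.377
```

>>> drive_tool([
  {"dx": 0, "dy": 0, "dz": 35, "yaw": 0},
  {"dx": 0, "dy": 0, "dz": 35, "yaw": 0},
  {"dx": 10, "dy": -38, "dz": 0, "yaw": 7},
  {"dx": 10, "dy": -38, "dz": 0, "yaw": 7},
  {"dx": 10, "dy": -38, "dz": 0, "yaw": 7},
])

```text
t: 10.5
eef_pos: [610.1, 151.7, 175.6]
tcp_rot: [3.141, 0.0, 1.624]
ft_force: [0.8, -0.6, -0.9]
opening: 0.401
```

```bash
python3 - <<'E'
from fit import *
for n in("top","side"):
    im=snap(n,n+"2",1.5); np.save(n+".npy",im)
E
sed -i 's/^    for p,a in/    for p,a in [] and/' run1.py; python3 run1.py 2>&1 | grep stamp
```

```text
stamp (232.5, 182.5) ('top',) [617.6  145.96   1.47] 3.291
stamp (232.5, 182.5) ('side',) [688.66  53.58   0.89] 0.764
stamp (232.5, 182.5) ('top', 'side') [618.29 140.73   1.46] 4.63
stamp (293.5, 196) ('top',) [ 6.3347e+02 -6.5430e+01 -5.0000e-02] 0.144
stamp (293.5, 196) ('side',) [ 6.3272e+02 -6.4080e+01 -1.1000e-01] 0.3
stamp (293.5, 196) ('top', 'side') [ 6.3338e+02 -6.5050e+01 -6.0000e-02] 0.447
stamp (320.5, 202.5) ('top',) [ 6.1969e+02 -1.4485e+02 -5.9000e-01] 0.151
stamp (320.5, 202.5) ('side',) [ 619.77 -142.13   -0.69] 0.294
stamp (320.5, 202.5) ('top', 'side') [ 6.1993e+02 -1.4446e+02 -5.9000e-01] 0.456
```

View pics/side2.png

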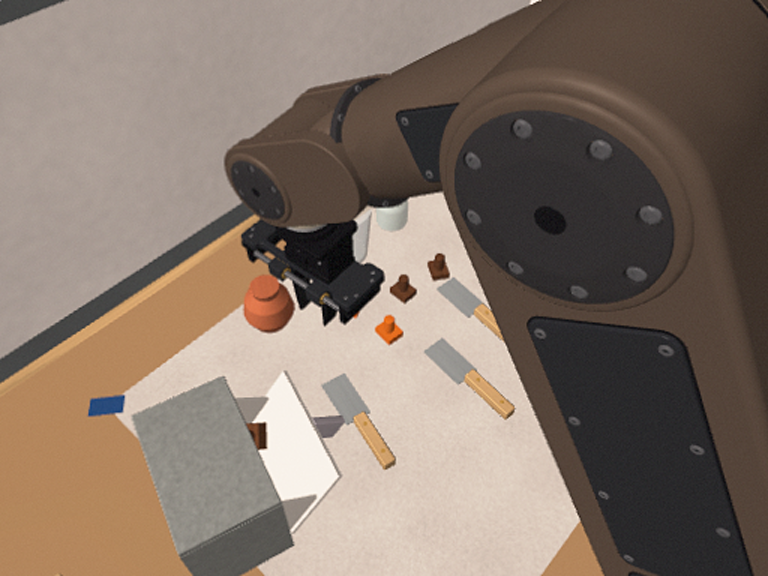

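Side view: the stamp lies in the bin (258,435). The left scraper has been knocked aside by about 3 cm (now (360,420)), to be re-measured later. The remaining stamps are unmoved at (633,-65) and (620,-144).

>>> drive_tool([
  {"dx": 2, "dy": -20, "dz": 0, "yaw": 6.7},
  {"dx": 2, "dy": -20, "dz": 0, "yaw": 6.7},
  {"dx": 2, "dy": -20, "dz": 0, "yaw": 6.7},
  {"dx": 2, "dy": -20, "dz": 0, "yaw": 6.7},
  {"dx": 2, "dy": -20, "dz": 0, "yaw": 6.7},
], grip=0.5)

```text
t: 11.02
eef_pos: [619.8, 52.2, 174.9]
tcp_rot: [-3.141, -0.0, 2.206]
ft_force: [0.1, -0.4, -0.6]
opening: 0.498
```

>>> drive_tool([
  {"dx": 2, "dy": -20, "dz": -5, "yaw": 6.7},
  {"dx": 2, "dy": -20, "dz": -10, "yaw": 6.7},
  {"dx": 2, "dy": -20, "dz": -10, "yaw": 6.7},
  {"dx": 2, "dy": -20, "dz": -10, "yaw": 6.7},
  {"dx": 2, "dy": -20, "dz": -10, "yaw": 6.7},
])

```text
t: 11.43
eef_pos: [629.9, -47.8, 129.4]
tcp_rot: [3.142, -0.001, 2.791]
ft_force: [-0.2, 0.0, 0.7]
opening: 0.501
```

>>> drive_tool([
  {"dx": 3, "dy": -16, "dz": -20, "yaw": 6.7},
  {"dx": 0, "dy": 0, "dz": -30, "yaw": 0},
  {"dx": 0, "dy": 0, "dz": -30, "yaw": 0},
  {"dx": 0, "dy": 0, "dz": 0, "yaw": 0},
  {"dx": 0, "dy": 0, "dz": 0, "yaw": 0},
])

```text
t: 11.85
eef_pos: [632.4, -62.8, 49.2]
tcp_rot: [-3.142, -0.003, 2.902]
ft_force: [0.2, -0.1, 0.4]
opening: 0.498
```

>>> drive_tool([
  {"dx": 0.5, "dy": -1.5, "dz": -20, "yaw": 0},
  {"dx": 0, "dy": 0, "dz": -9, "yaw": 0},
  {"dx": 0, "dy": 0, "dz": 0, "yaw": 0},
  {"dx": 0, "dy": 0, "dz": 0, "yaw": 0},
])

```text
t: 12.18
eef_pos: [633.9, -64.4, 22.1]
tcp_rot: [3.141, 0.0, 2.902]
ft_force: [0.3, -0.5, 0.1]
opening: 0.5
```

>>> drive_tool([
  {"dx": 0, "dy": 0, "dz": 0, "yaw": 0},
  {"dx": 0, "dy": 0, "dz": 0, "yaw": 0},
  {"dx": 0, "dy": 0, "dz": 0, "yaw": 0},
  {"dx": 0, "dy": 0, "dz": 0, "yaw": 0},
  {"dx": 0, "dy": 0, "dz": 0, "yaw": 0},
], grip=0)

```text
t: 12.6
eef_pos: [633.7, -64.6, 21.4]
tcp_rot: [3.141, 0.0, 2.902]
ft_force: [-0.2, -0.2, -0.1]
opening: 0.207
```

>>> drive_tool([
  {"dx": 0, "dy": 0, "dz": 0, "yaw": 0},
  {"dx": 0, "dy": 0, "dz": 0, "yaw": 0},
])

```text
t: 12.77
eef_pos: [633.7, -64.6, 21.3]
tcp_rot: [3.141, 0.0, 2.902]
ft_force: [-0.3, -0.1, 2.8]
opening: 0.182
```

>>> drive_tool([
  {"dx": 0, "dy": 0, "dz": 30, "yaw": 0},
  {"dx": 0, "dy": 5, "dz": 35, "yaw": -6.8},
  {"dx": -4, "dy": 15, "dz": 35, "yaw": -6.8},
  {"dx": -8, "dy": 20, "dz": 30, "yaw": -6.8},
  {"dx": -9, "dy": 25, "dz": 15, "yaw": -6.8},
])

```text
t: 13.18
eef_pos: [613.4, 0.1, 169.7]
tcp_rot: [3.139, 0.004, 2.42]
ft_force: [0.5, 0.5, 0.3]
opening: 0.185
```

>>> drive_tool([
  {"dx": -10, "dy": 28, "dz": 0, "yaw": -6.8},
  {"dx": -10, "dy": 28, "dz": 0, "yaw": -6.8},
  {"dx": -10, "dy": 28, "dz": 0, "yaw": -6.8},
  {"dx": -10, "dy": 28, "dz": 0, "yaw": -6.8},
  {"dx": -10, "dy": 28, "dz": 0, "yaw": -6.8},
])

```text
t: 13.6
eef_pos: [561.8, 141.6, 166.1]
tcp_rot: [3.142, -0.0, 1.828]
ft_force: [-0.3, 0.6, 0.0]
opening: 0.181
```

>>> drive_tool([
  {"dx": -11, "dy": 28, "dz": 0, "yaw": -6.8},
  {"dx": -11, "dy": 28, "dz": 0, "yaw": -6.8},
  {"dx": -11, "dy": 28, "dz": 0, "yaw": -6.8},
  {"dx": -11, "dy": 28, "dz": 0, "yaw": -6.8},
  {"dx": -11, "dy": 24, "dz": 0, "yaw": -6.8},
])

```text
t: 14.02
eef_pos: [506.7, 278.0, 166.0]
tcp_rot: [-3.142, 0.0, 1.235]
ft_force: [-0.4, -0.1, -0.6]
opening: 0.181
```

>>> drive_tool([
  {"dx": -6, "dy": 11, "dz": 0, "yaw": 0},
  {"dx": -6, "dy": 9, "dz": 0, "yaw": 0},
  {"dx": 0, "dy": 0, "dz": 0, "yaw": 0},
])

```text
t: 14.27
eef_pos: [494.7, 297.3, 166.0]
tcp_rot: [-3.141, 0.0, 1.245]
ft_force: [0.7, -1.3, -0.5]
opening: 0.183
```

>>> drive_tool([
  {"dx": 1, "dy": 2, "dz": -20, "yaw": 0},
  {"dx": 0, "dy": 0, "dz": -20, "yaw": 0},
  {"dx": 0, "dy": 0, "dz": -14, "yaw": 0},
  {"dx": 0, "dy": 0, "dz": 0, "yaw": 0},
])

```text
t: 14.6
eef_pos: [498.3, 298.2, 111.1]
tcp_rot: [3.14, -0.003, 1.242]
ft_force: [2.4, 5.0, 1.3]
opening: 0.182
```

>>> drive_tool([
  {"dx": 0, "dy": 0, "dz": 0, "yaw": 0},
  {"dx": 0, "dy": 0, "dz": 0, "yaw": 0},
  {"dx": 0, "dy": 0, "dz": 0, "yaw": 0},
  {"dx": 0, "dy": 0, "dz": 0, "yaw": 0},
], grip=0.4)

```text
t: 14.93
eef_pos: [496.7, 297.8, 112.2]
tcp_rot: [3.141, 0.0, 1.241]
ft_force: [0.4, 0.7, -0.1]
opening: 0.379
```

>>> drive_tool([
  {"dx": 0, "dy": 0, "dz": 30, "yaw": 0},
  {"dx": 0, "dy": -5, "dz": 35, "yaw": 0},
  {"dx": 7, "dy": -32, "dz": 0, "yaw": 6.4},
  {"dx": 7, "dy": -32, "dz": 0, "yaw": 6.4},
  {"dx": 7, "dy": -32, "dz": 0, "yaw": 6.4},
], grip=0.4)

```text
t: 15.35
eef_pos: [517.6, 196.3, 177.9]
tcp_rot: [3.14, -0.0, 1.583]
ft_force: [0.5, -0.0, -0.3]
opening: 0.401
```

>>> drive_tool([
  {"dx": 8, "dy": -32, "dz": 0, "yaw": 6.4},
  {"dx": 8, "dy": -32, "dz": 0, "yaw": 6.4},
  {"dx": 8, "dy": -32, "dz": 0, "yaw": 6.4},
  {"dx": 8, "dy": -32, "dz": 0, "yaw": 6.4},
  {"dx": 8, "dy": -32, "dz": 0, "yaw": 6.4},
], grip=0.5)

```text
t: 15.77
eef_pos: [557.6, 35.5, 177.3]
tcp_rot: [3.141, 0.0, 2.14]
ft_force: [0.8, 1.3, -0.4]
opening: 0.499
```

```bash
python3 - <<'E'
from fit import *
for n in("top","side"):
    im=snap(n,n+"3",1.5); np.save(n+".npy",im)
E
python3 run1.py 2>&1 | grep "stamp (320"
```

```text
stamp (320.5, 202.5) ('top',) [ 6.1969e+02 -1.4493e+02 -5.9000e-01] 0.133
stamp (320.5, 202.5) ('side',) [ 642.05 -148.73    1.  ] 3.834
stamp (320.5, 202.5) ('top', 'side') [ 622.99 -141.15    0.98] 4.358
```

View pics/side3.png

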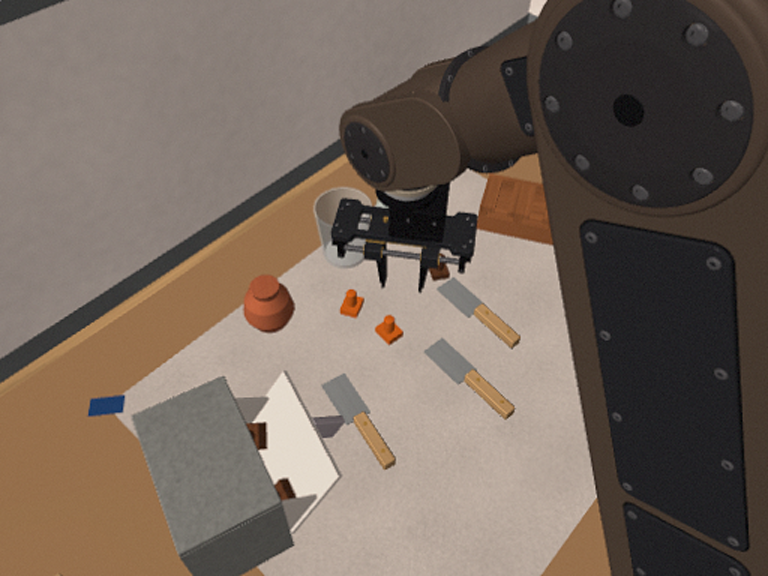

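Two stamps in the bin (258,435) and (285,488). The third is unmoved at (620,-144).

>>> drive_tool([
  {"dx": 7, "dy": -25, "dz": -3, "yaw": 6.2},
  {"dx": 9, "dy": -26, "dz": -5, "yaw": 6.2},
  {"dx": 9, "dy": -26, "dz": -5, "yaw": 6.2},
  {"dx": 9, "dy": -26, "dz": -5, "yaw": 6.2},
  {"dx": 9, "dy": -26, "dz": -10, "yaw": 6.2},
])

```text
t: 16.28
eef_pos: [601.1, -92.5, 149.7]
tcp_rot: [3.141, 0.001, 2.68]
ft_force: [0.1, -0.1, 0.4]
opening: 0.5
```

>>> drive_tool([
  {"dx": 9, "dy": -26, "dz": -20, "yaw": 6.2},
  {"dx": 9, "dy": -24, "dz": -25, "yaw": 6.2},
  {"dx": 0, "dy": 0, "dz": -30, "yaw": 0},
  {"dx": 0, "dy": 0, "dz": -25, "yaw": 0},
  {"dx": 0, "dy": 0, "dz": 0, "yaw": 0},
])

```text
t: 16.7
eef_pos: [616.2, -140.9, 44.5]
tcp_rot: [3.141, -0.007, 2.89]
ft_force: [-0.5, 0.3, -1.4]
opening: 0.497
```

>>> drive_tool([
  {"dx": 0, "dy": 0, "dz": 0, "yaw": 0},
  {"dx": 0, "dy": 0, "dz": 0, "yaw": 0},
])

```text
t: 16.87
eef_pos: [619.2, -141.3, 50.6]
tcp_rot: [-3.142, 0.001, 2.892]
ft_force: [1.0, -0.5, 0.3]
opening: 0.503
```

>>> drive_tool([
  {"dx": 1, "dy": -2.5, "dz": -20, "yaw": 0},
  {"dx": 0, "dy": 0, "dz": -10, "yaw": 0},
  {"dx": 0, "dy": 0, "dz": 0, "yaw": 0},
  {"dx": 0, "dy": 0, "dz": 0, "yaw": 0},
])

```text
t: 17.2
eef_pos: [619.7, -143.9, 19.8]
tcp_rot: [3.142, 0.0, 2.892]
ft_force: [-0.0, -0.3, 0.2]
opening: 0.5
```

>>> drive_tool([
  {"dx": 0, "dy": 0, "dz": 0, "yaw": 0},
  {"dx": 0, "dy": 0, "dz": 0, "yaw": 0},
  {"dx": 0, "dy": 0, "dz": 0, "yaw": 0},
  {"dx": 0, "dy": 0, "dz": 0, "yaw": 0},
  {"dx": 0, "dy": 0, "dz": 0, "yaw": 0},
], grip=0)

```text
t: 17.62
eef_pos: [619.7, -144.2, 19.4]
tcp_rot: [3.142, 0.0, 2.892]
ft_force: [-0.2, 0.2, 0.7]
opening: 0.207
```

>>> drive_tool([
  {"dx": 0, "dy": 0, "dz": 0, "yaw": 0},
  {"dx": 0, "dy": 0, "dz": 0, "yaw": 0},
])

```text
t: 17.78
eef_pos: [619.7, -144.2, 19.3]
tcp_rot: [3.142, 0.0, 2.892]
ft_force: [-0.9, 1.1, 2.9]
opening: 0.185
```

>>> drive_tool([
  {"dx": 0, "dy": 0, "dz": 30, "yaw": 0},
  {"dx": 0, "dy": 5, "dz": 35, "yaw": -6.8},
  {"dx": -2, "dy": 15, "dz": 35, "yaw": -6.8},
  {"dx": -4, "dy": 20, "dz": 30, "yaw": -6.8},
  {"dx": -4, "dy": 25, "dz": 15, "yaw": -6.8},
])

```text
t: 18.2
eef_pos: [610.3, -79.5, 167.7]
tcp_rot: [3.14, 0.004, 2.41]
ft_force: [0.1, 1.0, -0.2]
opening: 0.18
```

>>> drive_tool([
  {"dx": -6, "dy": 30, "dz": 0, "yaw": -6.8},
  {"dx": -6, "dy": 30, "dz": 0, "yaw": -6.8},
  {"dx": -6, "dy": 30, "dz": 0, "yaw": -6.8},
  {"dx": -6, "dy": 30, "dz": 0, "yaw": -6.8},
  {"dx": -6, "dy": 30, "dz": 0, "yaw": -6.8},
])

```text
t: 18.62
eef_pos: [579.0, 72.2, 164.1]
tcp_rot: [3.142, 0.0, 1.817]
ft_force: [-0.2, -0.9, -0.4]
opening: 0.184
```

>>> drive_tool([
  {"dx": -6, "dy": 30, "dz": 0, "yaw": -6.8},
  {"dx": -6, "dy": 30, "dz": 0, "yaw": -6.8},
  {"dx": -6, "dy": 30, "dz": 0, "yaw": -6.8},
  {"dx": -6, "dy": 30, "dz": 0, "yaw": -6.8},
  {"dx": -6, "dy": 30, "dz": 0, "yaw": -6.8},
])

```text
t: 19.03
eef_pos: [549.0, 222.3, 164.0]
tcp_rot: [-3.142, 0.0, 1.224]
ft_force: [0.4, 0.1, -0.1]
opening: 0.182
```

>>> drive_tool([
  {"dx": -6, "dy": 30, "dz": 0, "yaw": 0},
  {"dx": -5, "dy": 24, "dz": 0, "yaw": 0},
  {"dx": 0, "dy": 8, "dz": 0, "yaw": 0},
  {"dx": 0, "dy": 0, "dz": 0, "yaw": 0},
])

```text
t: 19.37
eef_pos: [538.2, 284.4, 163.9]
tcp_rot: [-3.142, 0.0, 1.233]
ft_force: [0.8, -1.0, 0.0]
opening: 0.182
```

>>> drive_tool([
  {"dx": 0, "dy": 1.5, "dz": -20, "yaw": 0},
  {"dx": 0, "dy": 0, "dz": -20, "yaw": 0},
  {"dx": 0, "dy": 0, "dz": -12, "yaw": 0},
  {"dx": 0, "dy": 0, "dz": 0, "yaw": 0},
])

```text
t: 19.7
eef_pos: [539.7, 284.1, 111.2]
tcp_rot: [3.141, -0.002, 1.229]
ft_force: [1.6, 5.6, 1.0]
opening: 0.186
```

>>> drive_tool([
  {"dx": 0, "dy": 0, "dz": 0, "yaw": 0},
  {"dx": 0, "dy": 0, "dz": 0, "yaw": 0},
  {"dx": 0, "dy": 0, "dz": 0, "yaw": 0},
  {"dx": 0, "dy": 0, "dz": 0, "yaw": 0},
], grip=0.4)

```text
t: 20.03
eef_pos: [538.7, 283.6, 112.1]
tcp_rot: [3.142, 0.0, 1.229]
ft_force: [0.5, -0.3, 0.2]
opening: 0.38
```

>>> drive_tool([
  {"dx": 0, "dy": 0, "dz": 30, "yaw": 0},
  {"dx": 0, "dy": -5, "dz": 35, "yaw": 0},
  {"dx": 7, "dy": -32, "dz": 0, "yaw": 0},
  {"dx": 7, "dy": -32, "dz": 0, "yaw": 0},
  {"dx": 7, "dy": -32, "dz": 0, "yaw": 0},
], grip=0.4)

```text
t: 20.45
eef_pos: [559.6, 182.2, 177.9]
tcp_rot: [3.14, -0.0, 1.231]
ft_force: [0.1, -0.2, 0.3]
opening: 0.402
```

>>> drive_tool([
  {"dx": 5, "dy": -32, "dz": 0, "yaw": 0},
  {"dx": 5, "dy": -32, "dz": 0, "yaw": 0},
  {"dx": 5, "dy": -32, "dz": 0, "yaw": 0},
  {"dx": 5, "dy": -32, "dz": 0, "yaw": 0},
])

```text
t: 20.78
eef_pos: [579.4, 53.5, 177.3]
tcp_rot: [3.141, 0.0, 1.23]
ft_force: [-0.0, -1.0, 0.3]
opening: 0.401
```

```bash
python3 - <<'E'
from fit import *
for n in("top","side"):
    im=snap(n,n+"4",1.5); np.save(n+".npy",im)
E
```

```text
(no output)
```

View pics/side4.png

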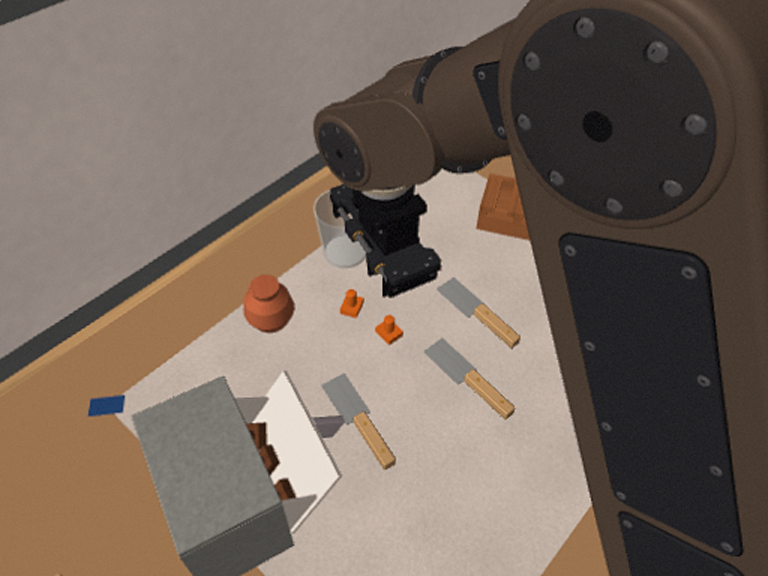

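View pics/top4.png

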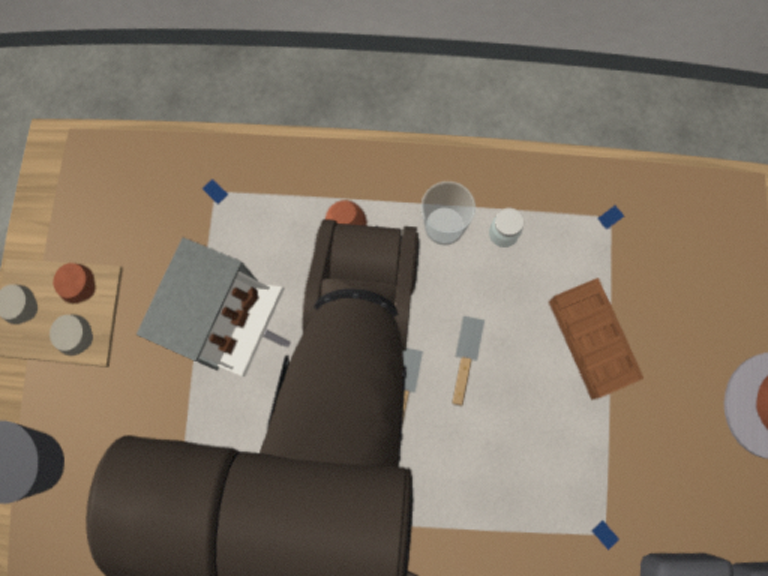

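All three stamps stand in the open bin (top shown (243,297), (235,315), (222,343)), and no dark stamp is left on the table. Now the tab, to close.

>>> drive_tool([
  {"dx": -12.5, "dy": 33.5, "dz": 0, "yaw": 0.3},
  {"dx": -12.5, "dy": 33.5, "dz": 0, "yaw": 0.3},
  {"dx": -12.5, "dy": 33.5, "dz": 0, "yaw": 0.3},
  {"dx": -12.5, "dy": 33.5, "dz": 0, "yaw": 0.3},
  {"dx": -12.5, "dy": 33.5, "dz": 0, "yaw": 0},
])

```text
t: 21.3
eef_pos: [516.0, 224.5, 177.2]
tcp_rot: [3.142, 0.0, 1.251]
ft_force: [1.3, -0.3, -0.3]
opening: 0.4
```

>>> drive_tool([
  {"dx": 0, "dy": 0, "dz": -30, "yaw": 0},
  {"dx": 0, "dy": 0, "dz": -30, "yaw": 0},
  {"dx": 0, "dy": 0, "dz": -25, "yaw": 0},
  {"dx": 0, "dy": 0, "dz": -10, "yaw": 0},
  {"dx": 0, "dy": 0, "dz": 0, "yaw": 0},
])

```text
t: 21.72
eef_pos: [516.0, 222.8, 80.2]
tcp_rot: [-3.138, 0.002, 1.251]
ft_force: [0.5, 0.7, -0.2]
opening: 0.395
```

>>> drive_tool([
  {"dx": 0, "dy": 0, "dz": 0, "yaw": 0},
  {"dx": 0, "dy": 0, "dz": 0, "yaw": 0},
])

```text
t: 21.88
eef_pos: [517.8, 223.0, 83.4]
tcp_rot: [3.14, -0.001, 1.251]
ft_force: [-0.3, -0.5, -0.1]
opening: 0.403
```

>>> drive_tool([
  {"dx": -0.5, "dy": -1, "dz": -20, "yaw": 0},
  {"dx": 0, "dy": 0, "dz": 0, "yaw": 0},
  {"dx": 0, "dy": 0, "dz": 0, "yaw": 0},
])

```text
t: 22.13
eef_pos: [516.7, 221.8, 62.8]
tcp_rot: [3.141, -0.0, 1.251]
ft_force: [1.0, -0.4, 0.8]
opening: 0.402
```

>>> drive_tool([
  {"dx": 0, "dy": 0, "dz": 0, "yaw": 0},
  {"dx": 0, "dy": 0, "dz": 0, "yaw": 0},
  {"dx": 0, "dy": 0, "dz": 0, "yaw": 0},
  {"dx": 0, "dy": 0, "dz": 0, "yaw": 0},
  {"dx": 0, "dy": 0, "dz": 0, "yaw": 0},
], grip=0)

```text
t: 22.55
eef_pos: [517.2, 221.8, 62.5]
tcp_rot: [3.14, -0.001, 1.251]
ft_force: [-5.0, -3.2, 2.0]
opening: 0.128
```

>>> drive_tool([
  {"dx": 0, "dy": 0, "dz": 0, "yaw": 0},
  {"dx": 0, "dy": 0, "dz": 0, "yaw": 0},
])

```text
t: 22.72
eef_pos: [517.2, 221.8, 62.5]
tcp_rot: [3.14, -0.001, 1.25]
ft_force: [3.2, -2.1, 3.7]
opening: 0.125
```

>>> drive_tool([
  {"dx": 0.7, "dy": 2.2, "dz": 3.5, "yaw": 0},
  {"dx": 0.8, "dy": 2.3, "dz": 3.3, "yaw": 0},
  {"dx": 0.8, "dy": 2.4, "dz": 3.3, "yaw": 0},
  {"dx": 0.9, "dy": 2.6, "dz": 3.1, "yaw": 0},
  {"dx": 0.9, "dy": 2.6, "dz": 3.1, "yaw": 0},
])

```text
t: 23.13
eef_pos: [521.2, 233.8, 78.1]
tcp_rot: [3.141, 0.0, 1.251]
ft_force: [6.9, -2.3, -6.1]
opening: 0.126
```

>>> drive_tool([
  {"dx": 0.9, "dy": 2.7, "dz": 2.9, "yaw": 0},
  {"dx": 0.9, "dy": 2.8, "dz": 2.9, "yaw": 0},
  {"dx": 1.0, "dy": 3.0, "dz": 2.6, "yaw": 0},
  {"dx": 1.0, "dy": 3.0, "dz": 2.6, "yaw": 0},
  {"dx": 1.0, "dy": 3.1, "dz": 2.5, "yaw": 0},
])

```text
t: 23.55
eef_pos: [526.0, 248.2, 91.6]
tcp_rot: [3.141, 0.001, 1.251]
ft_force: [7.6, -3.2, -5.5]
opening: 0.124
```

>>> drive_tool([
  {"dx": 1.0, "dy": 3.1, "dz": 2.4, "yaw": 0},
  {"dx": 1.1, "dy": 3.2, "dz": 2.2, "yaw": 0},
  {"dx": 1.1, "dy": 3.3, "dz": 2.2, "yaw": 0},
  {"dx": 1.2, "dy": 3.4, "dz": 1.9, "yaw": 0},
  {"dx": 1.2, "dy": 3.5, "dz": 1.9, "yaw": 0},
])

```text
t: 23.97
eef_pos: [531.5, 264.5, 102.2]
tcp_rot: [3.141, 0.001, 1.251]
ft_force: [4.8, -4.9, -3.5]
opening: 0.125
```

>>> drive_tool([
  {"dx": 1.2, "dy": 3.5, "dz": 1.7, "yaw": 0},
  {"dx": 1.2, "dy": 3.5, "dz": 1.6, "yaw": 0},
  {"dx": 0, "dy": 0, "dz": 0, "yaw": 0},
])

```text
t: 24.22
eef_pos: [534.0, 272.0, 105.8]
tcp_rot: [3.141, 0.001, 1.251]
ft_force: [5.2, -2.9, -0.6]
opening: 0.122
```

>>> drive_tool([
  {"dx": 0.7, "dy": 2.4, "dz": 1, "yaw": 0},
  {"dx": 0.3, "dy": 1, "dz": 0, "yaw": 0},
  {"dx": 0, "dy": 0, "dz": 0, "yaw": 0},
])

```text
t: 24.47
eef_pos: [535.0, 274.8, 107.0]
tcp_rot: [3.141, 0.001, 1.251]
ft_force: [4.7, -6.7, 3.1]
opening: 0.127
```

>>> drive_tool([
  {"dx": 0, "dy": 0, "dz": 0, "yaw": 0},
  {"dx": 0, "dy": 0, "dz": 0, "yaw": 0},
  {"dx": 0, "dy": 0, "dz": 0, "yaw": 0},
  {"dx": 0, "dy": 0, "dz": 0, "yaw": 0},
], grip=0.4)

```text
t: 24.8
eef_pos: [534.1, 275.6, 106.6]
tcp_rot: [-3.141, 0.0, 1.251]
ft_force: [-1.0, -0.4, -0.6]
opening: 0.352
```

>>> drive_tool([
  {"dx": 0, "dy": 0, "dz": 30, "yaw": 0},
  {"dx": 0, "dy": -5, "dz": 35, "yaw": 0},
  {"dx": 0, "dy": -10, "dz": 35, "yaw": 7},
  {"dx": 0, "dy": -30, "dz": 0, "yaw": 7},
  {"dx": 0, "dy": -40, "dz": 0, "yaw": 7},
])

```text
t: 25.22
eef_pos: [534.8, 192.8, 208.7]
tcp_rot: [3.138, -0.001, 1.622]
ft_force: [-0.3, -0.0, -0.6]
opening: 0.401
```

>>> drive_tool([
  {"dx": 0, "dy": -40, "dz": 0, "yaw": 7},
  {"dx": 0, "dy": -40, "dz": 0, "yaw": 7},
  {"dx": 0, "dy": -40, "dz": 0, "yaw": 7},
  {"dx": 0, "dy": -40, "dz": 0, "yaw": 7},
  {"dx": 0, "dy": -40, "dz": 0, "yaw": 7},
])

```text
t: 25.63
eef_pos: [534.5, 2.8, 206.8]
tcp_rot: [3.141, -0.0, 2.192]
ft_force: [0.5, 0.2, -0.3]
opening: 0.402
```

```bash
python3 - <<'E'
from fit import *
ims={}
for n in("top","side"):
    im=snap(n,n+"5",1.5); np.save(n+".npy",im)
E
```

```text
(no output)
```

View pics/side5.png

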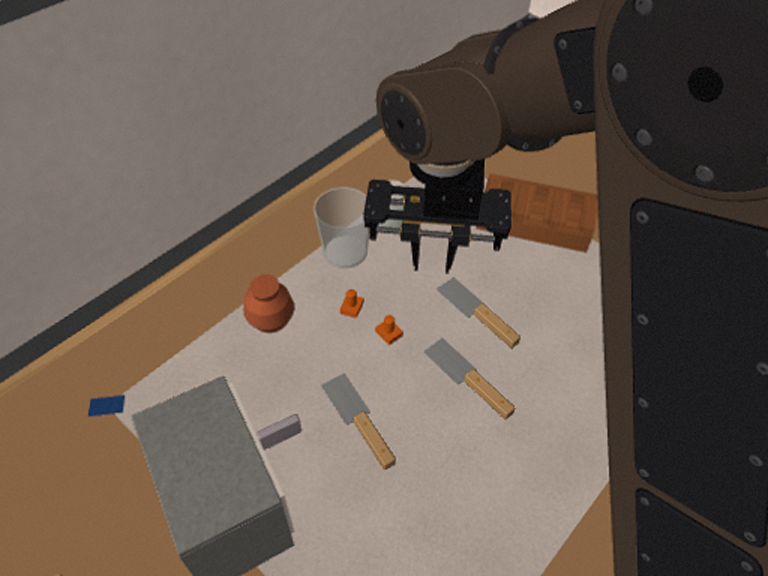

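View pics/top5.png

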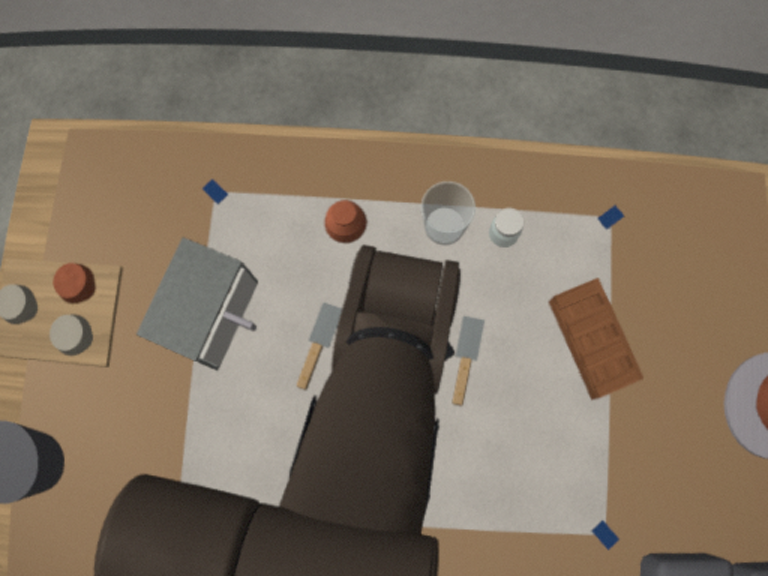

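Bin is shut (tab back at side shown (280,430), as at the start). Stamps all inside. Now the scrapers.

```bash
cat > run2.py <<'E'
from run1 import *
for p,a in [((207,243),-.27),((307.5,250),-.14),((267,268),-.12)]:
    x0=p2w("top",p,10)[0]
    for cams in(("top",),("side",)):
        r,f=fit(SCR,{n:scrmask(ims[n],n) for n in cams},(x0[0],x0[1],a),(8,8,.09))
        print("scr",p,cams,r.round(3),round(f,3))
E
python3 run2.py; python3 -c "
from h import *
print(env.state()['t'],env.state()['eef_pos'])"
```

```text
scr (207, 243) ('top',) [506.617 154.035  -0.571] 2.591
scr (207, 243) ('side',) [ 5.00303e+02  1.68117e+02 -2.67000e-01] 0.377
scr (307.5, 250) ('top',) [ 4.88641e+02 -1.17668e+02 -1.44000e-01] 0.399
scr (307.5, 250) ('side',) [ 4.90373e+02 -1.15912e+02 -1.67000e-01] 0.39
scr (267, 268) ('top',) [ 3.86301e+02  3.46070e+01 -4.50000e-02] 5.125
scr (267, 268) ('side',) [ 4.22522e+02 -3.45600e+00 -1.28000e-01] 0.398
25.7333 [5.34881392e+02 3.14566203e-01 2.06749175e+02]
```

>>> drive_tool([
  {"dx": -9, "dy": -23.5, "dz": -20, "yaw": 6.6},
  {"dx": -9, "dy": -23.5, "dz": -25, "yaw": 6.6},
  {"dx": -9, "dy": -23.5, "dz": -25, "yaw": 6.6},
  {"dx": -9, "dy": -23.5, "dz": -25, "yaw": 6.6},
  {"dx": -9, "dy": -23.5, "dz": -15, "yaw": 6.6},
], grip=0.5)

```text
t: 26.15
eef_pos: [488.8, -113.2, 94.8]
tcp_rot: [3.141, -0.002, 2.767]
ft_force: [0.7, 0.1, 0.1]
opening: 0.503
```

>>> drive_tool([
  {"dx": 0, "dy": 0, "dz": -20, "yaw": 6.6},
  {"dx": 0, "dy": 0, "dz": -20, "yaw": 6.6},
  {"dx": 0, "dy": 0, "dz": -15, "yaw": 0},
  {"dx": 0, "dy": 0, "dz": 0, "yaw": 0},
  {"dx": 0, "dy": 0, "dz": 0, "yaw": 0},
])

```text
t: 26.57
eef_pos: [489.8, -112.6, 41.5]
tcp_rot: [3.141, -0.002, 2.991]
ft_force: [0.1, -0.5, 0.6]
opening: 0.499
```

```bash
python3 - <<'E'
from fit import *
im=snap("side","g1",4,(230,130,380,260)); 
snap("top","g1t",4,(270,190,400,320))
print(env.state()['eef_pos'],env.state()['tcp_rot'])
E
```

```text
[ 490.41940967 -112.9018688    42.58346597] [-3.14151043e+00  9.40010585e-04  2.99159171e+00]
```

View pics/g1.png

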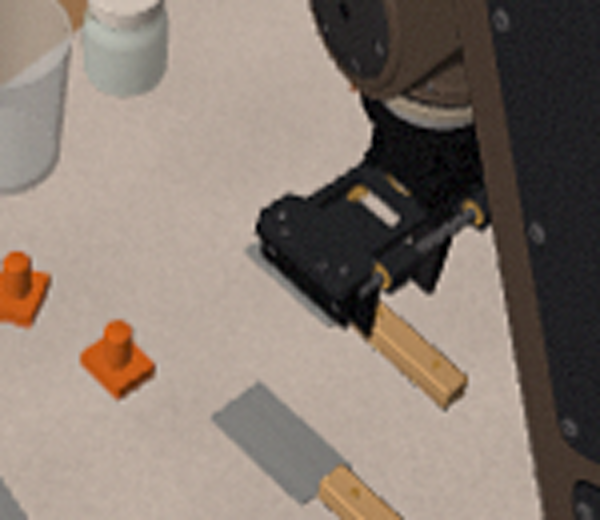

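Gripper straddles the handle (crop (400,330)). Lowering to z≈2.5 and closing.

>>> drive_tool([
  {"dx": 0, "dy": -4, "dz": -20, "yaw": 0.4},
  {"dx": 0, "dy": 0, "dz": -15, "yaw": 0},
  {"dx": 0, "dy": 0, "dz": 0, "yaw": 0},
  {"dx": 0, "dy": 0, "dz": 0, "yaw": 0},
])

```text
t: 27.0
eef_pos: [490.1, -117.0, 7.4]
tcp_rot: [3.141, -0.0, 2.999]
ft_force: [-0.3, -1.4, 0.4]
opening: 0.498
```

>>> drive_tool([
  {"dx": 0, "dy": 0, "dz": -4, "yaw": 0},
  {"dx": 0, "dy": 0, "dz": 0, "yaw": 0},
  {"dx": 0, "dy": 0, "dz": 0, "yaw": 0},
])

```text
t: 27.25
eef_pos: [490.2, -117.2, 3.4]
tcp_rot: [-3.141, 0.001, 2.999]
ft_force: [0.3, -0.7, -0.1]
opening: 0.502
```

>>> drive_tool([
  {"dx": 0, "dy": 0, "dz": 0, "yaw": 0},
  {"dx": 0, "dy": 0, "dz": 0, "yaw": 0},
  {"dx": 0, "dy": 0, "dz": 0, "yaw": 0},
  {"dx": 0, "dy": 0, "dz": 0, "yaw": 0},
  {"dx": 0, "dy": 0, "dz": 0, "yaw": 0},
], grip=0)

```text
t: 27.67
eef_pos: [490.0, -117.1, 2.8]
tcp_rot: [3.141, 0.0, 2.999]
ft_force: [0.0, 0.6, 2.9]
opening: 0.207
```

>>> drive_tool([
  {"dx": 0, "dy": 0, "dz": 0, "yaw": 0},
  {"dx": 0, "dy": 0, "dz": 0, "yaw": 0},
])

```text
t: 27.83
eef_pos: [490.0, -117.1, 2.8]
tcp_rot: [3.141, 0.0, 2.999]
ft_force: [-0.0, -0.5, 2.1]
opening: 0.21
```

>>> drive_tool([
  {"dx": 0, "dy": 0, "dz": 20, "yaw": 0},
  {"dx": -6, "dy": -12, "dz": 25, "yaw": -6.2},
  {"dx": -6, "dy": -12, "dz": 25, "yaw": -6.2},
  {"dx": -6, "dy": -12, "dz": 0, "yaw": -6.2},
  {"dx": -6, "dy": -12, "dz": 0, "yaw": -6.2},
])

```text
t: 28.25
eef_pos: [466.2, -165.8, 74.1]
tcp_rot: [3.141, 0.003, 2.561]
ft_force: [-0.4, 1.5, -0.9]
opening: 0.209
```

>>> drive_tool([
  {"dx": -6, "dy": -14, "dz": 0, "yaw": -6.2},
  {"dx": -7, "dy": -14, "dz": 0, "yaw": -6.2},
  {"dx": -7, "dy": -14, "dz": 0, "yaw": -6.2},
  {"dx": -7, "dy": -14, "dz": 0, "yaw": -6.2},
  {"dx": -7, "dy": -14, "dz": 0, "yaw": -6.2},
])

```text
t: 28.67
eef_pos: [431.4, -235.7, 72.6]
tcp_rot: [-3.142, -0.0, 2.02]
ft_force: [0.2, 0.3, -0.9]
opening: 0.204
```

>>> drive_tool([
  {"dx": 0, "dy": 0, "dz": -10, "yaw": 0},
  {"dx": 0, "dy": 0, "dz": -10, "yaw": 0},
  {"dx": 0, "dy": 0, "dz": 0, "yaw": 0},
  {"dx": 0, "dy": 0, "dz": 0, "yaw": 0},
])

```text
t: 29.0
eef_pos: [431.8, -234.2, 51.8]
tcp_rot: [-3.141, -0.002, 2.028]
ft_force: [0.6, -0.2, -0.4]
opening: 0.209
```

```bash
cat > ov.py <<'E'
from fit import *
import sys
BP=(543.87,-320.38,-1.12)
def ov(name,und=None,scr=None,boxes=None):
    out=[]
    for n,b in(boxes or {"top":(290,180,440,320),"side":(270,90,420,230)}).items():
        im=env.read_camera(n); im=cv2.resize(im[b[1]:b[3],b[0]:b[2]],None,fx=2.6,fy=2.6,interpolation=cv2.INTER_CUBIC)
        def draw(P,col):
            q=(w2p(n,P)+.5-np.array(b[:2]))*2.6; cv2.polylines(im,[np.round(q*8).astype(np.int32)],True,col,1,cv2.LINE_AA,3)
        draw(place(np.array([[0,-103,62],[0,103,62],[92,103,62],[92,-103,62.]]),*BP),(0,255,0))
        for k in(-64,0,64): draw(place(np.array([[0,k-25,40],[0,k+25,40],[0,k+25,50],[0,k-25,50.]]),*BP),(255,255,0))
        if scr is not None:
            draw(place(np.array([[25,-21,und+3],[105,-21,und+3],[105,21,und+3],[25,21,und+3.]]),*scr),(0,255,255))
            draw(place(np.array([[-65,-10,und+20],[25,-10,und+20],[25,10,und+20],[-65,10,und+20.]]),*scr),(255,0,255))
        out.append(im)
    cv2.imwrite(f"pics/{name}.png",np.hstack(out)[:,:,::-1])
if __name__=="__main__":
    s=env.state(); p=s['eef_pos']; print(s['t'],p,s['tcp_rot'][2],s['opening'])
    ov(sys.argv[1],p[2]-2.8,(p[0],p[1],s['tcp_rot'][2]-np.pi))
E
python3 ov.py i1
```

```text
29.0 [ 431.76204279 -234.23992751   51.8464028 ] 2.0278774104387307 0.2085733737227627
```

View pics/i1.png

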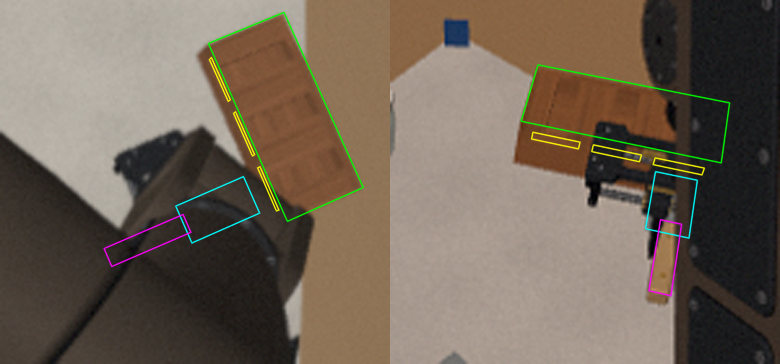

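```bash
python3 - <<'E'
import ov
from ov import *
s=env.state(); p=s['eef_pos']
im=env.read_camera("side"); b=(340,130,400,230)
a=im[b[1]:b[3],b[0]:b[2]]; a=cv2.resize(a,None,fx=6,fy=6,interpolation=cv2.INTER_CUBIC); raw=a.copy()
scr=(p[0],p[1],s['tcp_rot'][2]-np.pi);und=p[2]-2.8
for P,c in((np.array([[25,-21,und+3],[105,-21,und+3],[105,21,und+3],[25,21,und+3.]]),(0,255,255)),(np.array([[-65,-10,und+20],[25,-10,und+20],[25,10,und+20],[-65,10,und+20.]]),(255,0,255))):
    q=(w2p("side",place(P,*scr))+.5-np.array(b[:2]))*6; cv2.polylines(a,[np.round(q*8).astype(np.int32)],True,c,1,cv2.LINE_AA,3)
cv2.imwrite("pics/i1z.png",np.hstack([raw,a])[:,:,::-1]); print(s['eef_pos'])
E
```

```text
[ 432.17493274 -234.5189793    52.59362084]
```

View pics/i1z.png

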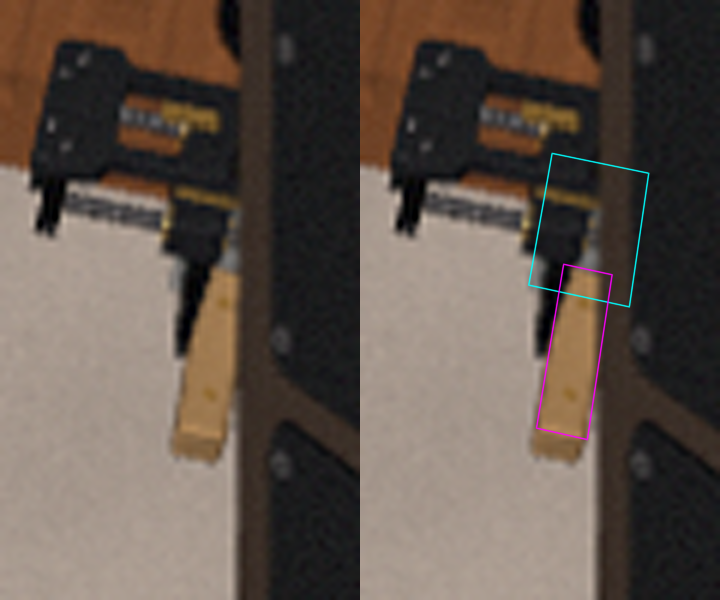

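>>> drive_tool([
  {"dx": -0.8, "dy": -0.4, "dz": -6.3, "yaw": -0.3},
  {"dx": 0, "dy": 0, "dz": 0, "yaw": 0},
  {"dx": 0, "dy": 0, "dz": 0, "yaw": 0},
  {"dx": 0, "dy": 0, "dz": 0, "yaw": 0},
])

```text
t: 29.48
eef_pos: [431.2, -235.5, 46.5]
tcp_rot: [3.142, -0.0, 2.02]
ft_force: [0.3, 0.6, -0.5]
opening: 0.209
```

>>> drive_tool([
  {"dx": 3.7, "dy": -6.9, "dz": 0, "yaw": 0},
  {"dx": 3.5, "dy": -7.2, "dz": 0, "yaw": 0},
  {"dx": 3.5, "dy": -7.2, "dz": 0, "yaw": 0},
  {"dx": 3.5, "dy": -7.2, "dz": 0, "yaw": 0},
  {"dx": 3.5, "dy": -7.2, "dz": 0, "yaw": 0},
])

```text
t: 29.9
eef_pos: [449.3, -272.3, 46.5]
tcp_rot: [3.141, 0.0, 2.02]
ft_force: [0.2, -0.0, -0.9]
opening: 0.209
```

>>> drive_tool([
  {"dx": 0, "dy": 0, "dz": 0, "yaw": 0},
])

```text
t: 29.98
eef_pos: [449.7, -273.0, 46.5]
tcp_rot: [3.141, 0.001, 2.019]
ft_force: [0.2, 0.7, -1.1]
opening: 0.206
```

>>> drive_tool([
  {"dx": 4.4, "dy": -9, "dz": 0, "yaw": 0},
  {"dx": 4.4, "dy": -9, "dz": 0, "yaw": 0},
  {"dx": 4.4, "dy": -9, "dz": 0, "yaw": 0},
  {"dx": 4.4, "dy": -9, "dz": 0, "yaw": 0},
  {"dx": 4.4, "dy": -9, "dz": 0, "yaw": 0},
])

```text
t: 30.4
eef_pos: [471.4, -317.3, 46.5]
tcp_rot: [3.141, 0.0, 2.02]
ft_force: [0.7, -0.1, -1.6]
opening: 0.207
```

>>> drive_tool([
  {"dx": 1.7, "dy": -3.6, "dz": 0, "yaw": 0},
  {"dx": 0, "dy": 0, "dz": 0, "yaw": 0},
])

```text
t: 30.57
eef_pos: [472.9, -320.8, 46.4]
tcp_rot: [3.141, 0.0, 2.019]
ft_force: [-0.1, 0.3, -1.8]
opening: 0.209
```

>>> drive_tool([
  {"dx": 0, "dy": 0, "dz": -2, "yaw": 0},
  {"dx": 0, "dy": 0, "dz": -1, "yaw": 0},
  {"dx": 0.9, "dy": -1.8, "dz": 0, "yaw": 0},
  {"dx": 0.9, "dy": -1.8, "dz": 0, "yaw": 0},
  {"dx": 0, "dy": 0, "dz": 0, "yaw": 0},
])

```text
t: 30.98
eef_pos: [474.6, -323.7, 43.6]
tcp_rot: [3.141, 0.0, 2.02]
ft_force: [-0.3, -0.2, -1.3]
opening: 0.207
```

>>> drive_tool([
  {"dx": 0.6, "dy": -1.3, "dz": 0, "yaw": 0},
  {"dx": 0, "dy": 0, "dz": 0, "yaw": 0},
  {"dx": 0, "dy": 0, "dz": 0, "yaw": 0},
])

```text
t: 31.23
eef_pos: [474.8, -324.6, 43.4]
tcp_rot: [-3.142, -0.0, 2.02]
ft_force: [-0.8, 1.5, -0.2]
opening: 0.21
```

>>> drive_tool([
  {"dx": 0.7, "dy": -1.4, "dz": 0, "yaw": 0},
  {"dx": 0, "dy": 0, "dz": 0, "yaw": 0},
  {"dx": 0, "dy": 0, "dz": 0, "yaw": 0},
])

```text
t: 31.48
eef_pos: [474.7, -324.7, 43.2]
tcp_rot: [-3.141, -0.004, 2.02]
ft_force: [-2.7, 7.5, 1.7]
opening: 0.209
```

>>> drive_tool([
  {"dx": 0.7, "dy": -1.4, "dz": 0, "yaw": 0},
  {"dx": 0, "dy": 0, "dz": 0, "yaw": 0},
  {"dx": 0, "dy": 0, "dz": 0, "yaw": 0},
])

```text
t: 31.73
eef_pos: [474.7, -324.9, 42.9]
tcp_rot: [-3.14, -0.006, 2.02]
ft_force: [-4.5, 13.5, 3.4]
opening: 0.21
```

>>> drive_tool([
  {"dx": 0, "dy": 0, "dz": 0, "yaw": 0},
  {"dx": 0, "dy": 0, "dz": 0, "yaw": 0},
  {"dx": 0, "dy": 0, "dz": 0, "yaw": 0},
  {"dx": 0, "dy": 0, "dz": 0, "yaw": 0},
], grip=0.4)

```text
t: 32.07
eef_pos: [476.6, -328.0, 43.7]
tcp_rot: [3.141, 0.001, 2.02]
ft_force: [-0.0, 1.0, 0.4]
opening: 0.386
```

>>> drive_tool([
  {"dx": -0.5, "dy": 1, "dz": 15, "yaw": 0},
  {"dx": 0, "dy": 0, "dz": 30, "yaw": 0},
  {"dx": 0, "dy": 0, "dz": 40, "yaw": 0},
  {"dx": 0, "dy": 30, "dz": 30, "yaw": 0},
  {"dx": 0, "dy": 40, "dz": 0, "yaw": 7},
])

```text
t: 32.48
eef_pos: [477.8, -259.7, 163.1]
tcp_rot: [3.138, 0.009, 2.137]
ft_force: [0.8, 0.1, 0.4]
opening: 0.401
```

>>> drive_tool([
  {"dx": 0, "dy": 40, "dz": 0, "yaw": 7},
  {"dx": 0, "dy": 40, "dz": 0, "yaw": 7},
  {"dx": 0, "dy": 40, "dz": 0, "yaw": 7},
  {"dx": 0, "dy": 40, "dz": 0, "yaw": 7},
  {"dx": 0, "dy": 40, "dz": 0, "yaw": 7},
])

```text
t: 32.9
eef_pos: [475.7, -55.5, 158.2]
tcp_rot: [3.141, 0.001, 2.759]
ft_force: [0.5, -0.2, -0.7]
opening: 0.401
```

```bash
python3 - <<'E'
from ov import *
ov("i2",40,(475.3,-325.8,-1.12))
for n in("top","side"): np.save(n+".npy",snap(n,n+"6",1.5))
print(env.state()['eef_pos'],env.state()['tcp_rot'])
E
python3 run2.py
```

```text
[476.16797115 -56.42747252 158.22578012] [3.14152151e+00 9.26280451e-04 2.75442022e+00]
scr (207, 243) ('top',) [ 4.97849e+02  1.66373e+02 -2.66000e-01] 0.127
scr (207, 243) ('side',) [ 4.99515e+02  1.67893e+02 -2.81000e-01] 0.406
scr (307.5, 250) ('top',) [ 4.44853e+02 -1.15117e+02  3.26000e-01] 3.69
scr (307.5, 250) ('side',) [ 554.691 -213.328    0.732] 0.516
scr (267, 268) ('top',) [ 3.92601e+02  3.04040e+01 -1.60000e-01] 4.835
scr (267, 268) ('side',) [ 4.22401e+02 -3.39100e+00 -1.29000e-01] 0.382
```

View pics/i2.png

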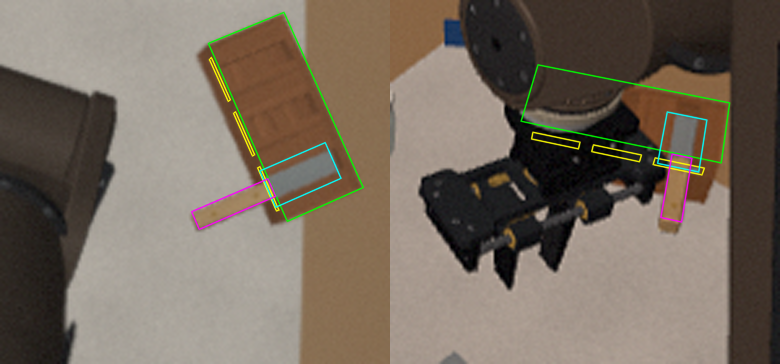

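View pics/top6.png

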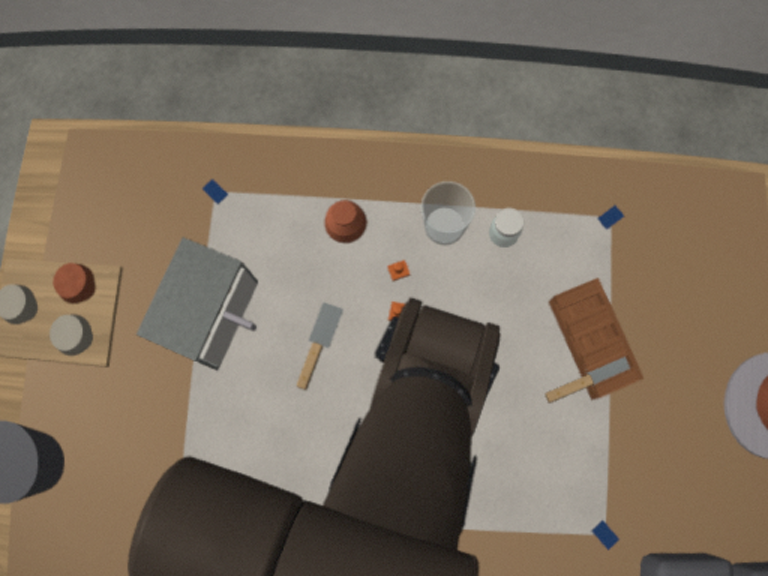

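Scraper 2 sits home in the right slot, matching the predicted outline in both views. Next is the middle scraper at (422.5,-4.5), yaw -0.125, unmoved.

>>> drive_tool([
  {"dx": -11, "dy": 10.5, "dz": -15, "yaw": 3},
  {"dx": -11, "dy": 10.5, "dz": -20, "yaw": 3},
  {"dx": -11, "dy": 10.5, "dz": -20, "yaw": 3},
  {"dx": -11, "dy": 10.5, "dz": -20, "yaw": 3},
  {"dx": -10, "dy": 10.5, "dz": -20, "yaw": 3},
], grip=0.5)

```text
t: 33.52
eef_pos: [421.7, -5.6, 62.3]
tcp_rot: [-3.142, 0.001, 3.014]
ft_force: [1.4, -0.2, 0.4]
opening: 0.503
```

>>> drive_tool([
  {"dx": 0, "dy": 0, "dz": -20, "yaw": 0},
  {"dx": 0, "dy": 0, "dz": 0, "yaw": 0},
  {"dx": 0, "dy": 0, "dz": 0, "yaw": 0},
  {"dx": 0, "dy": 0, "dz": 0, "yaw": 0},
])

```text
t: 33.85
eef_pos: [422.7, -5.6, 43.6]
tcp_rot: [3.142, 0.001, 3.013]
ft_force: [-0.6, -0.2, -0.5]
opening: 0.5
```

```bash
python3 - <<'E'
from fit import *
im=snap("side","g2",4,(250,180,400,300)); print(env.state()['eef_pos'],env.state()['tcp_rot'])
E
```

```text
[422.78384034  -5.42870197  43.81961115] [3.14159216e+00 1.74924043e-03 3.01294099e+00]
```

View pics/g2.png

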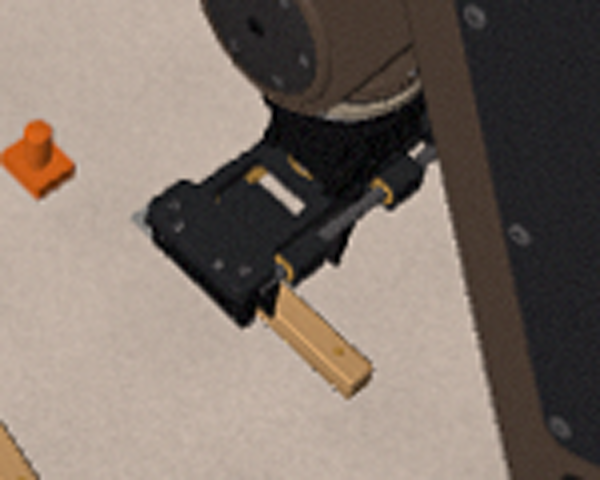

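>>> drive_tool([
  {"dx": 0, "dy": 1, "dz": -20, "yaw": 0},
  {"dx": 0, "dy": 0, "dz": -16, "yaw": 0},
  {"dx": 0, "dy": 0, "dz": 0, "yaw": 0},
  {"dx": 0, "dy": 0, "dz": 0, "yaw": 0},
])

```text
t: 34.23
eef_pos: [422.1, -3.9, 7.4]
tcp_rot: [3.141, -0.0, 3.014]
ft_force: [-0.5, 0.3, 0.1]
opening: 0.501
```

>>> drive_tool([
  {"dx": 0, "dy": 0, "dz": -4, "yaw": 0},
  {"dx": 0, "dy": 0, "dz": 0, "yaw": 0},
  {"dx": 0, "dy": 0, "dz": 0, "yaw": 0},
])

```text
t: 34.48
eef_pos: [422.2, -3.7, 3.5]
tcp_rot: [3.142, 0.001, 3.015]
ft_force: [-0.3, -0.0, -0.5]
opening: 0.499
```

>>> drive_tool([
  {"dx": 0, "dy": 0, "dz": 0, "yaw": 0},
  {"dx": 0, "dy": 0, "dz": 0, "yaw": 0},
  {"dx": 0, "dy": 0, "dz": 0, "yaw": 0},
  {"dx": 0, "dy": 0, "dz": 0, "yaw": 0},
  {"dx": 0, "dy": 0, "dz": 0, "yaw": 0},
], grip=0)

```text
t: 34.9
eef_pos: [421.9, -3.6, 3.0]
tcp_rot: [3.142, 0.0, 3.015]
ft_force: [0.4, 2.0, 3.3]
opening: 0.21
```

>>> drive_tool([
  {"dx": 0, "dy": 0, "dz": 0, "yaw": 0},
  {"dx": 0, "dy": 0, "dz": 0, "yaw": 0},
])

```text
t: 35.07
eef_pos: [421.9, -3.6, 3.0]
tcp_rot: [3.142, 0.0, 3.015]
ft_force: [0.4, 0.4, 3.0]
opening: 0.206
```

>>> drive_tool([
  {"dx": 0, "dy": 0, "dz": 20, "yaw": 0},
  {"dx": 7, "dy": -20, "dz": 25, "yaw": -6.3},
  {"dx": 7, "dy": -22, "dz": 30, "yaw": -6.3},
  {"dx": 7, "dy": -23, "dz": 0, "yaw": -6.3},
  {"dx": 7, "dy": -23, "dz": 0, "yaw": -6.3},
])

```text
t: 35.48
eef_pos: [450.7, -92.7, 79.5]
tcp_rot: [3.141, 0.003, 2.57]
ft_force: [0.4, -0.2, -0.5]
opening: 0.206
```

>>> drive_tool([
  {"dx": 8, "dy": -23, "dz": 0, "yaw": -6.3},
  {"dx": 8, "dy": -23, "dz": 0, "yaw": -6.3},
  {"dx": 8, "dy": -23, "dz": 0, "yaw": -6.3},
  {"dx": 8, "dy": -23, "dz": 0, "yaw": -6.3},
  {"dx": 8, "dy": -24, "dz": 0, "yaw": -6.3},
])

```text
t: 35.9
eef_pos: [489.8, -208.6, 77.7]
tcp_rot: [-3.141, -0.001, 2.02]
ft_force: [0.2, 0.7, -1.8]
opening: 0.21
```

>>> drive_tool([
  {"dx": 0, "dy": 0, "dz": -15, "yaw": 0},
  {"dx": 0, "dy": 0, "dz": -14, "yaw": 0},
  {"dx": 0, "dy": 0, "dz": 0, "yaw": 0},
  {"dx": 0, "dy": 0, "dz": 0, "yaw": 0},
  {"dx": 0, "dy": 0, "dz": 0, "yaw": 0},
])

```text
t: 36.32
eef_pos: [489.9, -207.4, 49.3]
tcp_rot: [3.142, -0.0, 2.026]
ft_force: [-0.6, -0.6, -1.6]
opening: 0.206
```

```bash
python3 ov.py i3
```

```text
36.3167 [ 489.90347263 -207.42461995   49.33394605] 2.025588699878897 0.20612208418868783
```

View pics/i3.png

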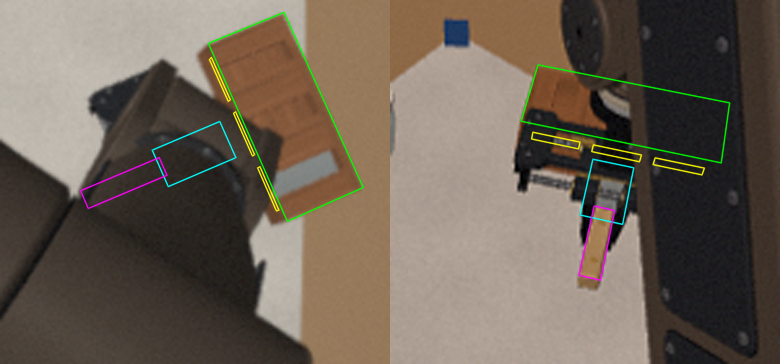

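>>> drive_tool([
  {"dx": -0.5, "dy": -0.3, "dz": -2.9, "yaw": -0.2},
  {"dx": 0, "dy": 0, "dz": 0, "yaw": 0},
  {"dx": 0, "dy": 0, "dz": 0, "yaw": 0},
])

```text
t: 36.67
eef_pos: [489.4, -207.8, 46.2]
tcp_rot: [3.141, 0.0, 2.022]
ft_force: [0.6, 0.5, -1.1]
opening: 0.215
```

>>> drive_tool([
  {"dx": 3.5, "dy": -7.2, "dz": 0, "yaw": 0},
  {"dx": 3.5, "dy": -7.2, "dz": 0, "yaw": 0},
  {"dx": 3.5, "dy": -7.2, "dz": 0, "yaw": 0},
  {"dx": 3.5, "dy": -7.2, "dz": 0, "yaw": 0},
  {"dx": 3.5, "dy": -7.2, "dz": 0, "yaw": 0},
])

```text
t: 37.08
eef_pos: [507.3, -245.0, 46.0]
tcp_rot: [3.141, 0.0, 2.021]
ft_force: [-0.2, 0.3, -0.8]
opening: 0.208
```

>>> drive_tool([
  {"dx": 0, "dy": 0, "dz": 0, "yaw": 0},
])

```text
t: 37.17
eef_pos: [507.7, -245.6, 46.0]
tcp_rot: [3.141, 0.001, 2.021]
ft_force: [0.0, -0.1, -1.6]
opening: 0.208
```

```bash
python3 ov.py i4
```

```text
37.1667 [ 507.6884444  -245.59129059   46.02083739] 2.0208009751101006 0.2077279296426317
```

View pics/i4.png

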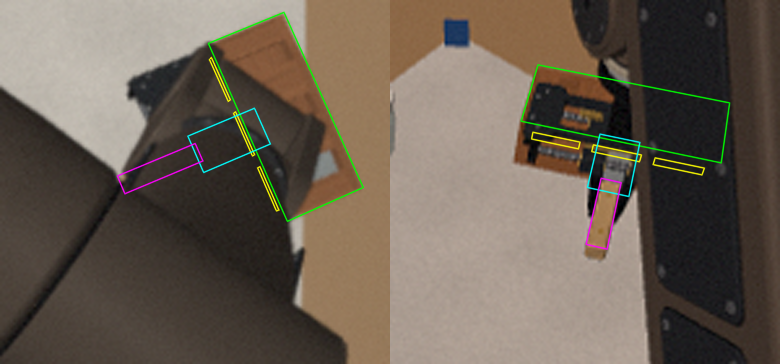

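Still held as predicted, no contact. Continuing in.

>>> drive_tool([
  {"dx": 4.4, "dy": -9, "dz": 0, "yaw": 0},
  {"dx": 4.4, "dy": -9, "dz": 0, "yaw": 0},
  {"dx": 4.4, "dy": -9, "dz": 0, "yaw": 0},
  {"dx": 4.4, "dy": -9, "dz": 0, "yaw": 0},
  {"dx": 4.4, "dy": -9, "dz": 0, "yaw": 0},
])

```text
t: 37.68
eef_pos: [529.4, -290.1, 46.0]
tcp_rot: [3.141, 0.0, 2.022]
ft_force: [-0.1, 1.0, -0.9]
opening: 0.208
```

>>> drive_tool([
  {"dx": 1.3, "dy": -2.7, "dz": 0, "yaw": 0},
  {"dx": 0, "dy": 0, "dz": -2, "yaw": 0},
  {"dx": 0, "dy": 0, "dz": -1, "yaw": 0},
  {"dx": 0, "dy": 0, "dz": 0, "yaw": 0},
])

```text
t: 38.02
eef_pos: [530.1, -291.6, 43.1]
tcp_rot: [3.142, 0.0, 2.022]
ft_force: [0.4, 0.0, 0.1]
opening: 0.209
```

>>> drive_tool([
  {"dx": 0.9, "dy": -1.8, "dz": 0, "yaw": 0},
  {"dx": 0.9, "dy": -1.8, "dz": 0, "yaw": 0},
  {"dx": 0.6, "dy": -1.3, "dz": 0, "yaw": 0},
  {"dx": 0, "dy": 0, "dz": 0, "yaw": 0},
])

```text
t: 38.35
eef_pos: [532.5, -296.3, 43.0]
tcp_rot: [3.142, -0.001, 2.022]
ft_force: [-0.4, 2.6, 2.2]
opening: 0.212
```

>>> drive_tool([
  {"dx": 0.7, "dy": -1.4, "dz": 0, "yaw": 0},
  {"dx": 0, "dy": 0, "dz": 0, "yaw": 0},
  {"dx": 0, "dy": 0, "dz": 0, "yaw": 0},
])

```text
t: 38.6
eef_pos: [532.5, -296.3, 43.0]
tcp_rot: [-3.141, -0.003, 2.022]
ft_force: [-2.3, 9.4, 6.5]
opening: 0.202
```

>>> drive_tool([
  {"dx": 0.7, "dy": -1.4, "dz": 0, "yaw": 0},
  {"dx": 0, "dy": 0, "dz": 0, "yaw": 0},
  {"dx": 0, "dy": 0, "dz": 0, "yaw": 0},
])

```text
t: 38.85
eef_pos: [532.5, -296.5, 43.0]
tcp_rot: [-3.14, -0.006, 2.022]
ft_force: [-5.3, 15.6, 10.1]
opening: 0.207
```

Contact at home depth. Release and retreat.

>>> drive_tool([
  {"dx": 0, "dy": 0, "dz": 0, "yaw": 0},
  {"dx": 0, "dy": 0, "dz": 0, "yaw": 0},
  {"dx": 0, "dy": 0, "dz": 0, "yaw": 0},
  {"dx": 0, "dy": 0, "dz": 0, "yaw": 0},
], grip=0.4)

```text
t: 39.18
eef_pos: [534.1, -299.6, 43.0]
tcp_rot: [3.141, 0.0, 2.022]
ft_force: [0.3, 0.1, -0.4]
opening: 0.388
```

>>> drive_tool([
  {"dx": -0.5, "dy": 1, "dz": 15, "yaw": 0},
  {"dx": 0, "dy": 0, "dz": 30, "yaw": 0},
  {"dx": 0, "dy": 0, "dz": 40, "yaw": 0},
  {"dx": 0, "dy": 30, "dz": 30, "yaw": 0},
  {"dx": 0, "dy": 40, "dz": 0, "yaw": 5.5},
])

```text
t: 39.6
eef_pos: [535.5, -231.5, 162.9]
tcp_rot: [3.137, 0.009, 2.113]
ft_force: [0.4, 0.3, 0.1]
opening: 0.398
```

>>> drive_tool([
  {"dx": 0, "dy": 40, "dz": 0, "yaw": 5.5},
  {"dx": 0, "dy": 40, "dz": 0, "yaw": 5.5},
  {"dx": 0, "dy": 40, "dz": 0, "yaw": 5.5},
  {"dx": 0, "dy": 40, "dz": 0, "yaw": 5.5},
  {"dx": 0, "dy": 40, "dz": 0, "yaw": 5.5},
], grip=0.5)

```text
t: 40.02
eef_pos: [533.3, -27.3, 157.7]
tcp_rot: [3.141, 0.001, 2.602]
ft_force: [1.2, 0.2, 1.7]
opening: 0.5
```

```bash
python3 - <<'E'
from ov import *
ov("i5",40,(533.0,-297.9,-1.12))
for n in("top","side"): np.save(n+".npy",snap(n,n+"7",1.5))
print(env.state()['eef_pos'],env.state()['tcp_rot'])
E
python3 run2.py | grep 207
```

```text
[533.69663447 -28.15347027 157.6409706 ] [3.14147189e+00 6.64723302e-04 2.59910017e+00]
scr (207, 243) ('top',) [ 4.90171e+02  1.68134e+02 -2.80000e-01] 0.605
scr (207, 243) ('side',) [ 4.88569e+02  1.70724e+02 -2.92000e-01] 0.55
```

View pics/i5.png

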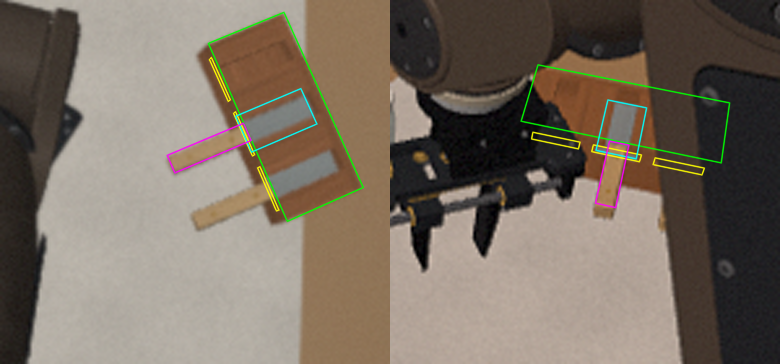

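Both fit the predicted home outlines. Now the third scraper; the arm partly hides it, so I'll check the picture.

View pics/side7.png

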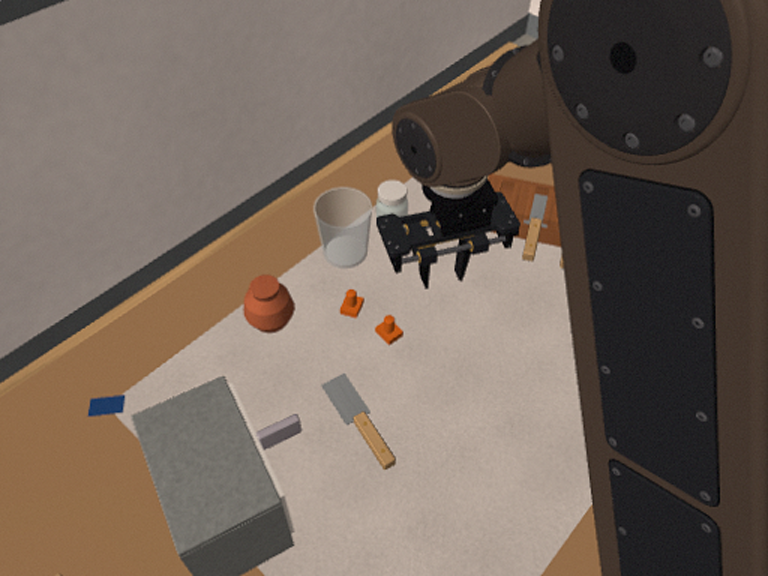

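The scraper is still where it was fitted cleanly before (498.8,167.2, yaw -0.27). The new fit merely latched on to part of it.

>>> drive_tool([
  {"dx": -7, "dy": 39, "dz": -15, "yaw": 3.1},
  {"dx": -7, "dy": 39, "dz": -20, "yaw": 3.1},
  {"dx": -7, "dy": 39, "dz": -20, "yaw": 3.1},
  {"dx": -7, "dy": 39, "dz": -20, "yaw": 3.1},
  {"dx": -7, "dy": 39, "dz": -20, "yaw": 3.2},
])

```text
t: 40.63
eef_pos: [500.6, 155.9, 66.9]
tcp_rot: [3.141, 0.001, 2.869]
ft_force: [0.6, -0.9, 0.2]
opening: 0.5
```

>>> drive_tool([
  {"dx": 0, "dy": 0, "dz": -20, "yaw": 0},
  {"dx": 0, "dy": 0, "dz": 0, "yaw": 0},
  {"dx": 0, "dy": 0, "dz": 0, "yaw": 0},
  {"dx": 0, "dy": 0, "dz": 0, "yaw": 0},
])

```text
t: 40.97
eef_pos: [501.3, 154.5, 48.4]
tcp_rot: [3.141, 0.001, 2.867]
ft_force: [0.0, -0.1, 0.1]
opening: 0.502
```

```bash
python3 - <<'E'
from fit import *
im=snap("side","g3",4,(190,220,340,340)); print(env.state()['eef_pos'],env.state()['tcp_rot'])
E
```

```text
[501.33542472 154.57882658  48.65020433] [3.14093627e+00 1.34317999e-03 2.86711665e+00]
```

View pics/g3.png

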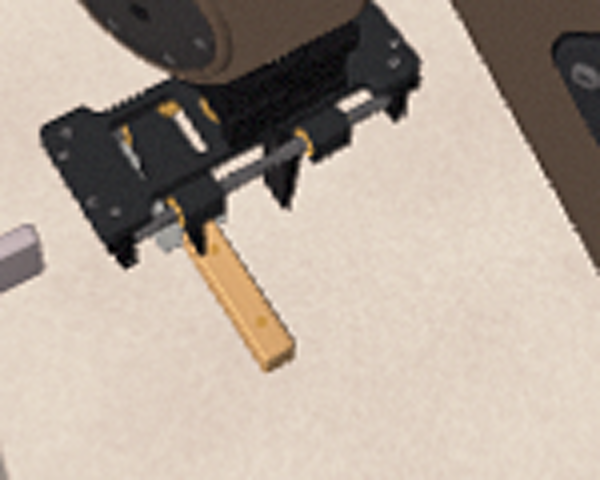

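The tool stopped 12 mm short in y. That's useful, because with the grip centred the gripper body would pass only about 5 mm from the bin's tab. I'll open wider, go down at this offset and let the closing fingers draw the scraper away from the tab.

>>> drive_tool([
  {"dx": -4, "dy": 0.5, "dz": 0, "yaw": 0},
  {"dx": 0, "dy": 0, "dz": 0, "yaw": 0},
  {"dx": 0, "dy": 0, "dz": -20, "yaw": 0},
  {"dx": 0, "dy": 0, "dz": -10, "yaw": 0},
  {"dx": 0, "dy": 0, "dz": 0, "yaw": 0},
], grip=0.75)

```text
t: 41.43
eef_pos: [495.5, 156.0, 16.4]
tcp_rot: [-3.141, -0.002, 2.869]
ft_force: [-0.1, -0.3, 0.2]
opening: 0.737
```

>>> drive_tool([
  {"dx": 0, "dy": 0, "dz": -11, "yaw": 0},
  {"dx": 0, "dy": 0, "dz": 0, "yaw": 0},
  {"dx": 0, "dy": 0, "dz": 0, "yaw": 0},
])

```text
t: 41.68
eef_pos: [496.2, 156.4, 6.4]
tcp_rot: [-3.141, -0.001, 2.87]
ft_force: [-0.5, 0.6, -0.1]
opening: 0.749
```

>>> drive_tool([
  {"dx": 0, "dy": 0, "dz": -3, "yaw": 0},
  {"dx": 0, "dy": 0, "dz": 0, "yaw": 0},
  {"dx": 0, "dy": 0, "dz": 0, "yaw": 0},
])

```text
t: 41.93
eef_pos: [496.3, 156.5, 3.8]
tcp_rot: [3.141, 0.0, 2.87]
ft_force: [0.1, 0.0, -1.2]
opening: 0.748
```

>>> drive_tool([
  {"dx": 0, "dy": 0, "dz": 0, "yaw": 0},
  {"dx": 0, "dy": 0, "dz": 0, "yaw": 0},
  {"dx": 0, "dy": 0, "dz": 0, "yaw": 0},
], grip=0.4)

```text
t: 42.18
eef_pos: [496.4, 156.5, 3.8]
tcp_rot: [3.141, 0.0, 2.87]
ft_force: [-0.0, -0.2, 0.3]
opening: 0.593
```

>>> drive_tool([
  {"dx": 0, "dy": 0, "dz": 0, "yaw": 0},
  {"dx": 0, "dy": 0, "dz": 0, "yaw": 0},
  {"dx": 0, "dy": 0, "dz": 0, "yaw": 0},
  {"dx": 0, "dy": 0, "dz": 0, "yaw": 0},
  {"dx": 0, "dy": 0, "dz": 0, "yaw": 0},
], grip=0)

```text
t: 42.6
eef_pos: [496.3, 156.5, 3.7]
tcp_rot: [3.141, 0.0, 2.87]
ft_force: [0.1, 0.3, 0.8]
opening: 0.244
```

>>> drive_tool([
  {"dx": 0, "dy": 0, "dz": 0, "yaw": 0},
  {"dx": 0, "dy": 0, "dz": 0, "yaw": 0},
])

```text
t: 42.77
eef_pos: [496.4, 156.5, 3.7]
tcp_rot: [3.141, 0.0, 2.87]
ft_force: [-0.5, 1.1, -0.2]
opening: 0.209
```

```bash
python3 - <<'E'
from ov import *
s=env.state(); p=s['eef_pos']; print(s['t'],p,s['tcp_rot'],s['opening'])
ov("g4",0,(p[0],p[1],s['tcp_rot'][2]-np.pi),{"side":(190,220,340,340),"top":(160,180,300,300)})
E
```

```text
42.7667 [496.41304356 156.5422719    3.715385  ] [3.14133901e+00 3.52735056e-04 2.87012529e+00] 0.20915845961400364
```

View pics/g4.png

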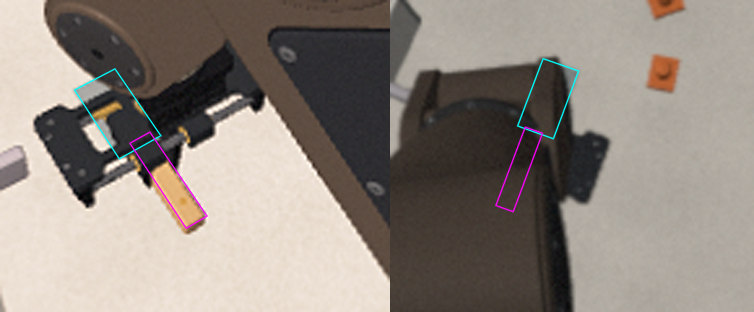

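>>> drive_tool([
  {"dx": 0, "dy": 0, "dz": 20, "yaw": 0},
  {"dx": 0, "dy": -10, "dz": 25, "yaw": 0},
  {"dx": 3, "dy": -25, "dz": 30, "yaw": 0},
  {"dx": 4, "dy": -28, "dz": 0, "yaw": -4},
  {"dx": 4, "dy": -28, "dz": 0, "yaw": -4},
])

```text
t: 43.28
eef_pos: [507.7, 64.7, 80.2]
tcp_rot: [3.14, 0.002, 2.729]
ft_force: [0.3, -0.3, -1.6]
opening: 0.207
```

>>> drive_tool([
  {"dx": 4, "dy": -28, "dz": 0, "yaw": -6},
  {"dx": 4, "dy": -28, "dz": 0, "yaw": -6},
  {"dx": 4, "dy": -28, "dz": 0, "yaw": -6},
  {"dx": 4, "dy": -28, "dz": 0, "yaw": -6},
  {"dx": 4, "dy": -28, "dz": 0, "yaw": -6},
])

```text
t: 43.7
eef_pos: [527.0, -76.0, 78.5]
tcp_rot: [-3.141, -0.001, 2.201]
ft_force: [-0.1, 0.2, -1.7]
opening: 0.211
```

>>> drive_tool([
  {"dx": 4, "dy": -28, "dz": 0, "yaw": -6},
  {"dx": 4, "dy": -20, "dz": 0, "yaw": -4},
  {"dx": 0, "dy": 0, "dz": 0, "yaw": 0},
  {"dx": 0, "dy": 0, "dz": 0, "yaw": 0},
])

```text
t: 44.03
eef_pos: [534.9, -123.3, 78.3]
tcp_rot: [-3.141, -0.001, 2.031]
ft_force: [-0.3, 0.2, -1.4]
opening: 0.205
```

>>> drive_tool([
  {"dx": 4, "dy": -19, "dz": 0, "yaw": -0.5},
  {"dx": 4, "dy": -19, "dz": -10, "yaw": 0},
  {"dx": 4, "dy": -19, "dz": -10, "yaw": 0},
  {"dx": 0, "dy": 0, "dz": -9, "yaw": 0},
  {"dx": 0, "dy": 0, "dz": 0, "yaw": 0},
])

```text
t: 44.45
eef_pos: [546.2, -178.7, 47.9]
tcp_rot: [-3.14, -0.003, 2.024]
ft_force: [0.3, 0.5, -1.4]
opening: 0.206
```

>>> drive_tool([
  {"dx": 0, "dy": 0, "dz": 0, "yaw": 0},
  {"dx": 0, "dy": 0, "dz": 0, "yaw": 0},
])

```text
t: 44.62
eef_pos: [547.1, -178.3, 49.9]
tcp_rot: [-3.141, -0.0, 2.025]
ft_force: [0.4, 0.6, -1.8]
opening: 0.208
```

```bash
sed -i 's/p\[2\]-2.8/p[2]-3.7/' ov.py; python3 ov.py i6
```

```text
44.6167 [ 547.11062891 -178.28313214   49.9227012 ] 2.024995547671306 0.20764792231800266
```

View pics/i6.png

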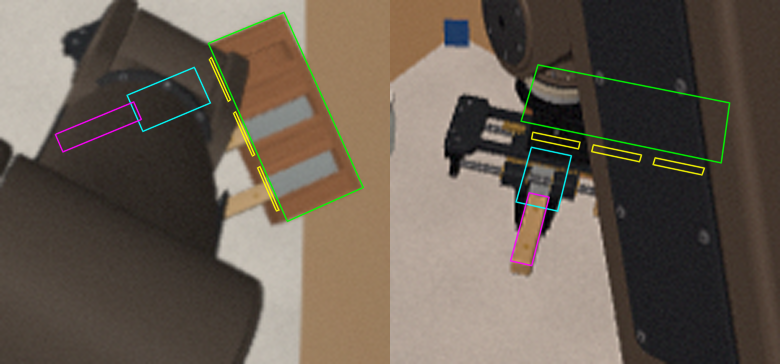

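>>> drive_tool([
  {"dx": -0.7, "dy": -0.3, "dz": -2.7, "yaw": -0.2},
  {"dx": 0, "dy": 0, "dz": 0, "yaw": 0},
  {"dx": 0, "dy": 0, "dz": 0, "yaw": 0},
])

```text
t: 44.97
eef_pos: [546.5, -179.6, 47.0]
tcp_rot: [3.142, -0.0, 2.02]
ft_force: [0.1, -0.0, -1.0]
opening: 0.209
```

>>> drive_tool([
  {"dx": 3.5, "dy": -7.2, "dz": 0, "yaw": 0},
  {"dx": 3.5, "dy": -7.2, "dz": 0, "yaw": 0},
  {"dx": 3.5, "dy": -7.2, "dz": 0, "yaw": 0},
  {"dx": 3.5, "dy": -7.2, "dz": 0, "yaw": 0},
  {"dx": 3.5, "dy": -7.2, "dz": 0, "yaw": 0},
])

```text
t: 45.38
eef_pos: [564.5, -217.0, 46.9]
tcp_rot: [3.141, 0.0, 2.02]
ft_force: [0.3, 0.5, -1.5]
opening: 0.208
```

>>> drive_tool([
  {"dx": 0, "dy": 0, "dz": 0, "yaw": 0},
])

```text
t: 45.47
eef_pos: [564.8, -217.6, 46.9]
tcp_rot: [3.141, 0.001, 2.019]
ft_force: [-0.4, 1.0, -0.5]
opening: 0.206
```

>>> drive_tool([
  {"dx": 4.5, "dy": -9, "dz": 0, "yaw": 0},
  {"dx": 4.5, "dy": -9, "dz": 0, "yaw": 0},
  {"dx": 4.4, "dy": -9, "dz": 0, "yaw": 0},
  {"dx": 4.4, "dy": -9, "dz": 0, "yaw": 0},
  {"dx": 4.4, "dy": -9, "dz": 0, "yaw": 0},
])

```text
t: 45.88
eef_pos: [586.8, -261.9, 46.9]
tcp_rot: [3.141, 0.0, 2.02]
ft_force: [0.4, -0.0, -0.3]
opening: 0.207
```

>>> drive_tool([
  {"dx": 1.0, "dy": -2.2, "dz": 0, "yaw": 0},
  {"dx": 0, "dy": 0, "dz": -2, "yaw": 0},
  {"dx": 0, "dy": 0, "dz": -1, "yaw": 0},
  {"dx": 0, "dy": 0, "dz": 0, "yaw": 0},
])

```text
t: 46.22
eef_pos: [587.2, -262.9, 43.9]
tcp_rot: [3.142, 0.0, 2.02]
ft_force: [-0.5, -0.7, -0.0]
opening: 0.209
```

>>> drive_tool([
  {"dx": 0.9, "dy": -1.8, "dz": 0, "yaw": 0},
  {"dx": 0.9, "dy": -1.8, "dz": 0, "yaw": 0},
  {"dx": 0, "dy": 0, "dz": 0, "yaw": 0},
])

```text
t: 46.47
eef_pos: [589.2, -266.7, 44.0]
tcp_rot: [3.141, 0.0, 2.02]
ft_force: [0.5, -0.7, -1.5]
opening: 0.206
```

>>> drive_tool([
  {"dx": 0.9, "dy": -1.8, "dz": 0, "yaw": 0},
  {"dx": 0.4, "dy": -0.9, "dz": 0, "yaw": 0},
  {"dx": 0, "dy": 0, "dz": 0, "yaw": 0},
  {"dx": 0, "dy": 0, "dz": 0, "yaw": 0},
])

```text
t: 46.8
eef_pos: [590.4, -269.2, 43.9]
tcp_rot: [3.142, -0.0, 2.02]
ft_force: [0.4, 1.8, -0.8]
opening: 0.209
```

>>> drive_tool([
  {"dx": 0.7, "dy": -1.4, "dz": 0, "yaw": 0},
  {"dx": 0, "dy": 0, "dz": 0, "yaw": 0},
  {"dx": 0, "dy": 0, "dz": 0, "yaw": 0},
])

```text
t: 47.05
eef_pos: [590.4, -269.4, 43.8]
tcp_rot: [-3.141, -0.003, 2.02]
ft_force: [-3.3, 8.3, 2.3]
opening: 0.205
```

Contact. One more nudge, then release.

>>> drive_tool([
  {"dx": 0.7, "dy": -1.4, "dz": 0, "yaw": 0},
  {"dx": 0, "dy": 0, "dz": 0, "yaw": 0},
  {"dx": 0, "dy": 0, "dz": 0, "yaw": 0},
])

```text
t: 47.3
eef_pos: [590.4, -269.6, 43.7]
tcp_rot: [-3.14, -0.005, 2.02]
ft_force: [-6.1, 14.9, 5.5]
opening: 0.203
```

>>> drive_tool([
  {"dx": 0, "dy": 0, "dz": 0, "yaw": 0},
  {"dx": 0, "dy": 0, "dz": 0, "yaw": 0},
  {"dx": 0, "dy": 0, "dz": 0, "yaw": 0},
  {"dx": 0, "dy": 0, "dz": 0, "yaw": 0},
], grip=0.4)

```text
t: 47.63
eef_pos: [591.9, -272.5, 44.0]
tcp_rot: [3.141, 0.001, 2.02]
ft_force: [-0.7, 0.5, 0.0]
opening: 0.389
```

>>> drive_tool([
  {"dx": -0.5, "dy": 1, "dz": 15, "yaw": 0},
  {"dx": 0, "dy": 0, "dz": 30, "yaw": 0},
  {"dx": 0, "dy": 0, "dz": 40, "yaw": 0},
  {"dx": 0, "dy": 30, "dz": 40, "yaw": 0},
  {"dx": 0, "dy": 40, "dz": 0, "yaw": 0},
])

```text
t: 48.05
eef_pos: [593.6, -209.4, 168.7]
tcp_rot: [3.135, 0.009, 2.016]
ft_force: [2.4, 1.0, -0.2]
opening: 0.4
```

>>> drive_tool([
  {"dx": -10, "dy": 40, "dz": 0, "yaw": 0},
  {"dx": -10, "dy": 40, "dz": 0, "yaw": 0},
  {"dx": -10, "dy": 40, "dz": 0, "yaw": 0},
  {"dx": -10, "dy": 40, "dz": 0, "yaw": 0},
  {"dx": -10, "dy": 40, "dz": 0, "yaw": 0},
])

```text
t: 48.47
eef_pos: [540.7, -4.7, 162.5]
tcp_rot: [3.141, 0.0, 2.019]
ft_force: [0.4, -0.7, 0.0]
opening: 0.402
```

>>> drive_tool([
  {"dx": -15, "dy": 40, "dz": 0, "yaw": 0},
  {"dx": -15, "dy": 40, "dz": 0, "yaw": 0},
  {"dx": 0, "dy": 0, "dz": 0, "yaw": 0},
])

```text
t: 48.72
eef_pos: [509.5, 76.8, 162.5]
tcp_rot: [-3.141, -0.001, 2.024]
ft_force: [0.5, 0.3, -0.6]
opening: 0.4
```

```bash
python3 - <<'E'
from ov import *
ov("i7",40,(590.6,-270.0,-1.12))
for n in("top","side"): np.save(n+".npy",snap(n,n+"8",1.5))
ims={n:np.load(n+".npy") for n in("top","side")}
print(env.state()['eef_pos'])
# residual fit of blade/handle orientation by handle mask (saturated light wood) not needed
E
```

```text
[512.6113293   71.22922792 162.41802103]
```

View pics/i7.png

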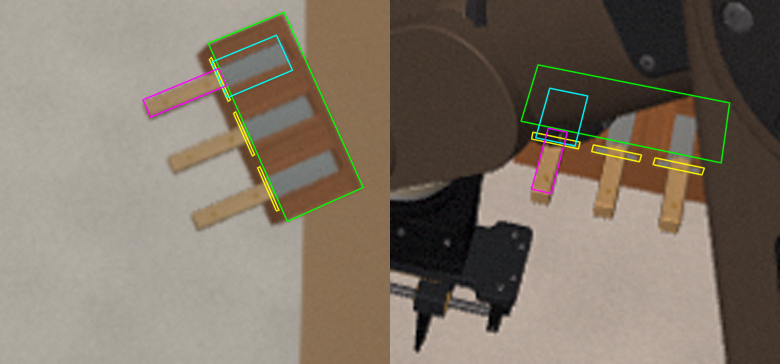

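View pics/top8.png

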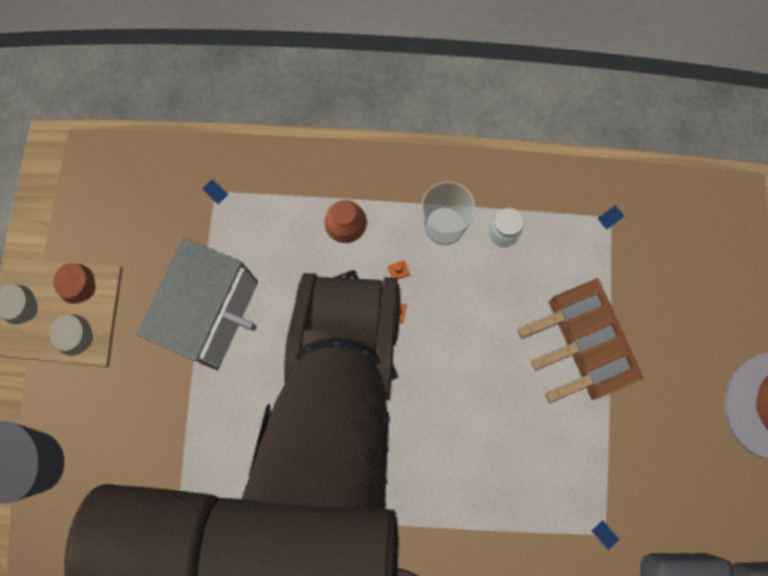

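View pics/side8.png

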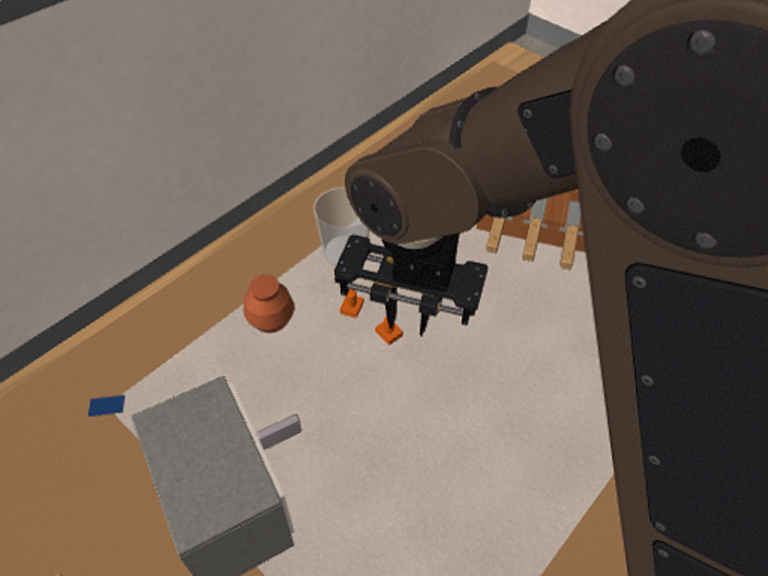

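All three scrapers are home in both views, and the bin looks shut. I'll compare the bin area with the start picture before handing in.

```bash
python3 - <<'E'
from fit import *
for a,b,box in(("top0","top8",(130,230,265,375)),("side0","side8",(130,370,310,560))):
    A=cv2.imread(f"pics/{a}.png").astype(int);B=cv2.imread(f"pics/{b}.png").astype(int)
    x0,y0,x1,y1=box; d=abs(A-B)[y0:y1,x0:x1].max(2); print(b,d.mean(),(d>30).sum(),d.max())
A=cv2.imread("pics/top8.png")[270:340,180:270];A0=cv2.imread("pics/top0.png")[270:340,180:270]
cv2.imwrite("pics/cmp.png",cv2.resize(np.hstack([A0,A]),None,fx=4,fy=4))
E
```

```text
top8 16.072439335887612 0 26
side8 28.690701754385966 12703 53
```

View pics/cmp.png

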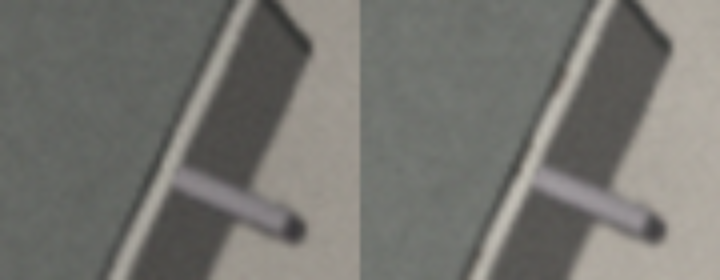

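The tab lies on the same pixels as at the start (only the exposure differs), so the bin is shut. Handing in.

```bash
python3 - <<'E'
from cell import env
print(env.job_done()); print(env.state()['t'])
E
```

```text
the job is handed in; nothing more can be done
None
the job is handed in; nothing more can be done
```

The table is tidied and the job was handed in about 49 s into the 210 s allowed; no verdict was reported.

**What I did**
- I tipped the bin open by its tab, dropped in the three dark stamps, and swung the bin shut. The two orange look-alikes were left alone.
- The right-hand, middle and left-hand scrapers went into the right, middle and left slots. Each was pushed until its handle met the block, at about 15 N.

**Last checks**
- **Bin:** the tab lies on the same pixels in the top view as when the bin was shut at the start. The stamps were last seen inside, with the bin still open. The pixel difference in the side view was inconclusive, because the exposure had changed and half the pixels were over the threshold.
- **Scrapers:** all three fit the predicted home outlines in the top view. The right and middle ones also fit in the side view; the arm partly hid the left one there.
- **Pot, tub and jar:** they look unmoved.
- **Arm:** it ended clear of everything, at z = 162 mm.

**What disagreed or went wrong**
- The tab was about 3.5 mm off my camera estimate, which I corrected by feel during the pinch.
- The left-hand scraper was knocked about 5 cm aside mid-run and I measured it again. The last automatic fit of it was spoilt by the arm hiding part of it, so I used the earlier clean fit after checking by eye.

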